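Load the stopper feeder with a scoop and hold its gate plunger open

TASK

With the hand scoop, lift at least three of the blue ball stoppers out of the tray in one scoopful and tip them into the trough of the feeder behind its closed orange gate, without touching the balls with the fingers; then set the scoop down standing upright on the bench and let go of it. Then pull the red plunger knob fully up against its spring and finish while still holding it there, so that at least three stoppers have run under the gate into the grey bin. Leave the bottles, jar, bucket, brush and mug standing where they are.

Things in the scene. Friction and masses are not known exactly. Their poses are not given: they have to be found in the camera images.
- scoop_grip (a point): Steel hand scoop with a black upright grip post, standing on its flat bottom, 0.15 to 0.25 kg. The point lies on the post's axis, 100 mm above the scoop's underside; the post is 26 mm (x) by 24 mm (y) and ends 28 mm above the point. Axes are the scoop's: z up, x towards the open lip.
- scoop_lip (a point): Middle of the scoop's open lip edge, on its underside, 118 mm in front (+x) of the grip post; axes as the scoop. Bowl: flat floor 2 mm thick, 98 mm wide up to the lip; rear wall 104 mm behind the lip, 42 mm high; side walls 36, then 22 mm high, ending 30 mm short of the lip.
- scoop_bowl (a point): Middle of the scoop's bowl, 60 mm in front of the grip post, 20 mm above the underside; axes as the scoop.
- tray: Fixed aluminium tray with the stoppers. Origin at the centre of its underside; inside 280 mm along x, 110 mm along y; rim 40 mm, inner floor 5 mm above the bench. The +x end is a 45 degree ramp from floor (x = 110 mm) to rim, against which the stoppers can be scooped. They lie between x = 20 and 115 mm; the -x half is empty, so the scoop fits in, lip towards +x.
- stopper0_center (a point): Centre of a loose blue hard-plastic ball stopper, 26 mm across, 12 g, smooth; it rolls easily.
- stopper1_center (a point): Centre of a loose blue hard-plastic ball stopper, 26 mm across, 12 g, smooth; it rolls easily.
- stopper2_center (a point): Centre of a loose blue hard-plastic ball stopper, 26 mm across, 12 g, smooth; it rolls easily.
- stopper3_center (a point): Centre of a loose blue hard-plastic ball stopper, 26 mm across, 12 g, smooth; it rolls easily.
- stopper4_center (a point): Centre of a loose blue hard-plastic ball stopper, 26 mm across, 12 g, smooth; it rolls easily.
- feeder: Fixed white stopper feeder, left or right of the tray. Origin on the bench under the gate; z up, y runs downstream. Trough 90 mm wide inside (x), reaching 140 mm upstream (-y) of the gate at y = 0. Wall tops above the bench: -x side (facing the robot) 130 mm, +x side 165 mm, upstream end 150 mm; 5 mm thick. A dark bridge over the gate, 120 mm (x) by 22 mm, has its top at 165 mm.
- trough (a point): Point in the middle of the trough, 70 mm upstream of the gate, 70 mm above the bench (about floor level there), axes as the feeder. The steel floor falls 15 degrees towards the gate, from 88 to 50 mm above the bench, goes on 30 mm past the gate and drops into the grey bin.
- gate_pocket (a point): Point in the trough where stoppers collect behind the shut gate: 35 mm upstream of the gate, 72 mm above the bench.
- bin_floor (a point): Middle of the grey catch bin's inner floor (6 mm above the bench), axes as the feeder; the bin is 100 mm by 110 mm inside, walls 60 mm high.
- plunger_knob (a point): Centre of the red upright knob of the gate plunger: a cylinder 32 mm across and 34 mm high, above the bridge (12 mm free below the knob when the gate is shut). The point is 194 mm above the bench when shut. Lifting it straight up lifts the orange gate and its locking pin out of the seat hole.
- plunger (a joint): Lift of the plunger in m: 0 shut, 0.050 fully up against its stop. A spring pulls it shut with about 7 N at 0 and 12 N at the stop; it snaps shut if let go.
- bottle_a: Amber bottle, bystander, 68 mm across, 190 mm high; origin under its foot.
- bottle_b: Amber bottle with a paper band, bystander, same size.
- jar: Glass jar with white cap, bystander, 70 mm across, 85 mm high.
- bucket: Small yellow bucket, bystander, 130 mm across, 120 mm high.
- brush: Brush lying on the bench, bystander.
- mug: White mug, bystander, 80 mm across, 90 mm high.
Things that resemble listed ones, but are neither listed nor needed, are in the scene too. Leave any purple or turquoise look-alike of the part that bears scoop_grip alone.

How it is judged:
By the outcome, as a careful person would: the job done as asked, in the order asked, and still so for the second after the job is handed in, while the arm keeps its last pose, push and grip.
It also fails if it takes over 67 s, if anything falls off the work surface, if the arm or the gripper's body presses on something with over 40 N, if the wrist force passes 120 N, or if a joint passes its speed limit or range.

ROBOT

A 6-joint arm with a two-finger parallel gripper is mounted at the origin on the work surface. World frame = base frame: x ahead of the robot, y to its left, z up, the work surface at z = 0. Lengths are in mm, angles in rad, forces in N, time in s.
With the tool pointing down it reaches from about 350 to 975 mm from the base axis. Payload 7.1 kg.
Tool frame: the origin (TCP) lies at the very end of the fingers, on their centre line; the grasp point (between the pads) lies 19 mm behind it; y points along the fingers, x is the direction in which the jaws open and shut, and the axes are right-handed (so a half turn about y gives the same grasp; the last joint's range is limited). The gripper opens to 88 mm and grips with 3 to 60 N. Pads are 20 mm wide; open, the fingers measure 115 mm over their backs; the gripper's body (75 mm by 178 mm) begins 61 mm behind the grasp point.
Start: joints at [1.23, 0.423, 1.63, -0, 1.089, -0.019], TCP at [197.64, 592.911, 222.675] pointing down, gripper open.
Joint ranges: [-3, 3], [-0.9, 2.11], [0.09, 2.58], [-1.31, 4.45], [0.11, 2.69], [-2.54, 2.54]. Speed limits (rad/s): [2.39, 2.39, 3.01, 3.14, 3.14, 3.14].

INTERFACE

Orientations are given as a rotation vector (axis times angle).
In Python, from workcell import ctrl gives the robot as it stands. The module is installed in compiled form; this text tells all that it offers.
- The arm moves only by the tool carry_out, never from a script. Its arguments are lists of equal length, an entry for each row: "delta_pos": the shift along the tool's x, y, z in cm, a list of three; "rotation": the turn, a rotation vector about the tool's x, y, z in rad, a list of three. In form: {"delta_pos": [[dx, dy, dz], ...], "rotation": [[wx, wy, wz], ...]}. A call has 1 to 12 rows; each row is the pose to reach, as a shift and turn from the pose commanded when the call began, along the tool's axes at that moment; what a row does not reach only later rows make up. A row lasts 1/12 s, in which the tool goes at most 41.7 mm and 7.16 degrees, less where a joint would pass 70% of its speed; a pose out of reach is approached as far as the arm can. A call with a gripper value outside its range is refused whole. "hand" is the closure in counts, from 0 (fully open) to 255 (shut), set as the call begins (left out, the last holds). The fingers move at their own pace and stop on an object; the grip force is fixed at half the most. Time passes only in rows, so rows that repeat a pose let the fingers close. It gives the time, the measured TCP pose, the force and the opening at its end, in the units of the state.
- ctrl.get_obs(): the state, without advancing time (a new reading comes with each control period).
- ctrl.get_image(name): name is "scene" or "top" or "wrist"; returns the picture (384x512x3 uint8, red, green, blue); there is no depth.
- ctrl.camera_info(name): a dict with "fov_y" (degrees; the focal length in pixels is half the picture's height over the tangent of half this angle, whatever the lens; pixels are square), "cx", "cy" (the principal point, pixels), "R" (3x3) and "t" (3): a world point X has camera coordinates R X + t; the wrist camera has in their place "T_tool_cam" (4x4, takes a point from camera to tool coordinates, whose origin is the TCP and whose axes are the tool frame's). Camera axes: x right, y down, z forward; pixel columns grow to the right and rows downward; lengths in mm; the calibration is good to about 2 mm. A picture is of the moment at which its call begins: read the wrist's pose just before it. camera_info takes no time and is no camera call.
- ctrl.close_job(): hands the job in, once; it reports no verdict.
The state is a dict: "t": time; "qpos": joint angles; "qvel": joint speeds; "joint_torque": joint torques, N m; "ee_pos": TCP position; "orientation": TCP orientation; "ft_force": force on the tool from outside, world axes, zero at the start; "moment": the same for the moment, N m; "width": finger opening in mm.
Only numpy, scipy, OpenCV 4.12 (cv2) and the standard library are available. Lean on these libraries where they do the work, as an engineer would, in place of code of your own. Each camera call takes 0.05 s, during which the arm holds its last target.

## Working session

There is one attempt and no reset: what is moved stays moved. The work goes in short steps, Python scripts to look and compute and a tool call to move; the robot and the scene stay as the last step left them, time stands still between calls to the robot, and variables do not carry over. Pictures are saved under pics/ and viewed, and the job is handed in when it is done.

Besides the shell and the picture viewer there is one more tool, called after "Emit:" by a JSON object that holds its "api" and its "payload", one argument or row to a line. carry_out: Moves the arm, as the interface text tells. Its arguments: {"type":"object","properties":{"delta_pos":{"type":"array","items":{"type":"array","items":{"type":"number"}}},"rotation":{"type":"array","items":{"type":"array","items":{"type":"number"}}},"hand":{"type":"number"}},"required":["delta_pos","rotation"]}

```bash
mkdir -p pics
python3 - <<'E'
from workcell import ctrl
import cv2
for n in ("scene","top","wrist"):
    im=ctrl.get_image(n); cv2.imwrite(f"pics/{n}0.png",cv2.cvtColor(im,cv2.COLOR_RGB2BGR))
    print(n,ctrl.camera_info(n))
print(ctrl.get_obs())
E
```

```text
scene {'fov_y': 51.34589427344948, 'cx': 259.35641787936305, 'cy': 189.4616238221755, 'R': array([[-0.70665634,  0.70716117,  0.02366199],
       [ 0.37558298,  0.40323662, -0.83446849],
       [-0.59964509, -0.58079541, -0.55054742]]), 't': array([ 362.25077732,  -81.19657553, 1888.07810613])}
top {'fov_y': 43.552538990543454, 'cx': 255.45769177849866, 'cy': 201.67864551730776, 'R': array([[-0.10585693, -0.99436944, -0.00487156],
       [-0.9720114 ,  0.1045076 , -0.21040913],
       [ 0.20973352, -0.01753805, -0.97760128]]), 't': array([  40.42532728,  522.32950336, 1855.00892218])}
wrist {'fov_y': 69.49832614914114, 'cx': 256.94346597650565, 'cy': 192.27434175492212, 'T_tool_cam': array([[ 9.99998669e-01,  1.60484197e-03,  2.95473660e-04,
        -5.63707964e-03],
       [ 1.49242541e-04, -2.70257664e-01,  9.62788021e-01,
        -1.62657827e+02],
       [ 1.62497664e-03, -9.62786695e-01, -2.70257544e-01,
         7.43842950e+01],
       [ 0.00000000e+00,  0.00000000e+00,  0.00000000e+00,
         1.00000000e+00]])}
{'t': 0.15, 'qpos': array([ 1.23000923e+00,  4.23695657e-01,  1.63047909e+00,  9.94489946e-06,
        1.08860565e+00, -1.90075876e-02]), 'qvel': array([-0.00116927, -0.00405164, -0.00220223,  0.00078518,  0.00121386,
        0.00133057]), 'joint_torque': array([ 1.95774342e-04, -5.44980240e+01, -2.73917431e+01,  6.44288748e-02,
        2.05071748e-02, -1.23946220e-04]), 'ee_pos': array([197.49633583, 592.53209294, 222.07521   ]), 'orientation': array([-1.3451051 , -0.96824971,  0.96987659]), 'ft_force': array([0.39122987, 0.04773214, 0.1185026 ]), 'moment': array([ 0.0279406 ,  0.05197614, -0.00385027]), 'width': 88.06268928563446}
```

View pics/scene0.png

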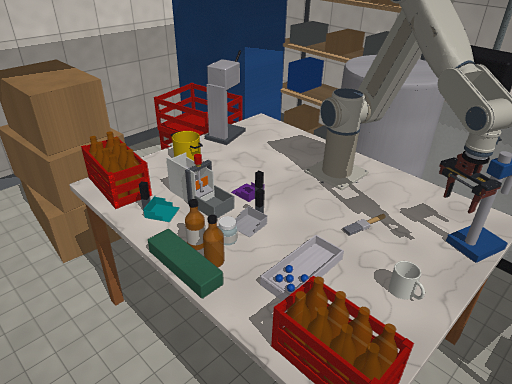

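View pics/top0.png

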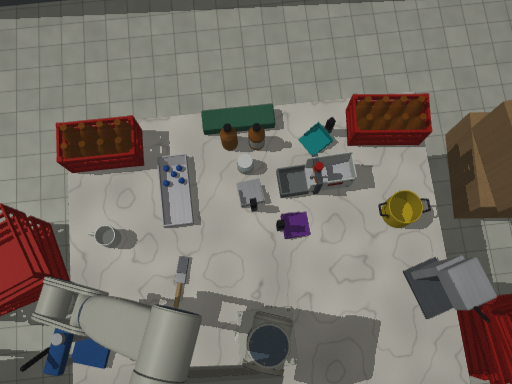

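View pics/wrist0.png

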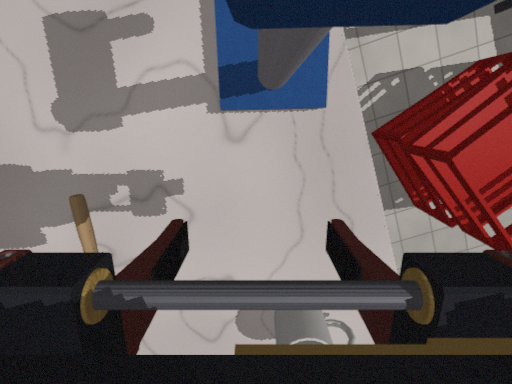

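Run:
```python
import cv2,numpy as np
t=cv2.imread("pics/top0.png"); 
a=cv2.resize(t[100:250,150:370],None,fx=3.6,fy=3.6,interpolation=cv2.INTER_CUBIC); cv2.imwrite("pics/topz.png",a)
s=cv2.imread("pics/scene0.png"); 
cv2.imwrite("pics/scz.png",cv2.resize(s[130:310,130:350],None,fx=3.3,fy=3.3,interpolation=cv2.INTER_CUBIC))
```

```text
(no output)
```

View pics/topz.png

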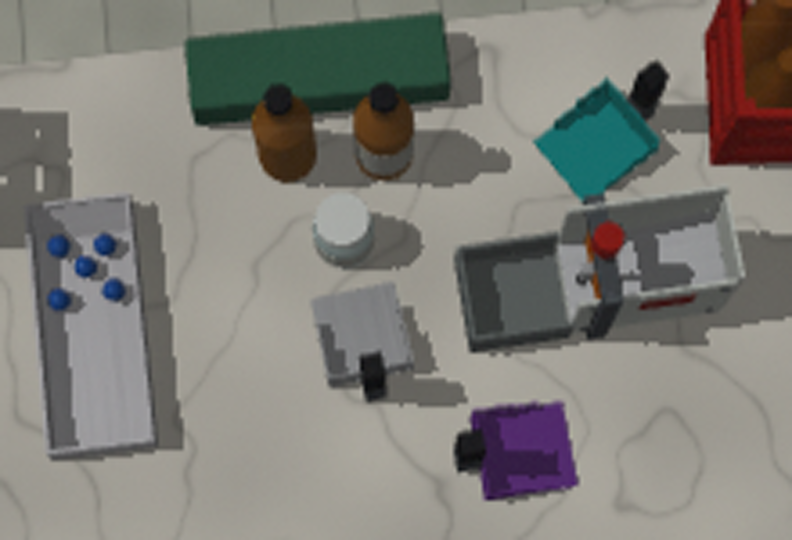

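View pics/scz.png

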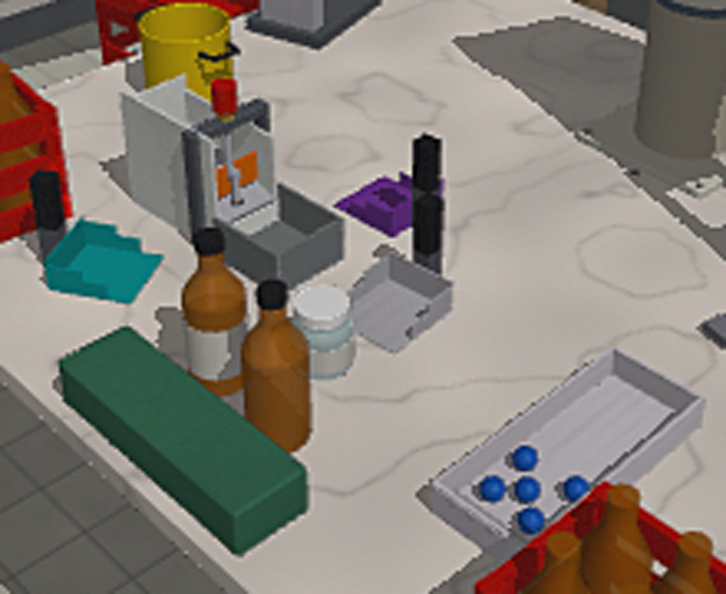

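```bash
cat > h.py <<'E'
import numpy as np, cv2, sys
from scipy.spatial.transform import Rotation as Ro
from workcell import ctrl
def cam(n,obs=None):
    c=ctrl.camera_info(n); f=192/np.tan(np.radians(c['fov_y'])/2)
    if n=='wrist':
        T=np.array(c['T_tool_cam']); Rt=Ro.from_rotvec(obs['orientation']).as_matrix()
        Rcw=Rt@T[:3,:3]; o=Rt@T[:3,3]+obs['ee_pos']
    else:
        Rcw=np.array(c['R']).T; o=-Rcw@np.array(c['t'])
    return f,c['cx'],c['cy'],Rcw,o
def ray(C,u,v):
    f,cx,cy,R,o=C; d=R@np.array([(u-cx)/f,(v-cy)/f,1.]); return o,d/np.linalg.norm(d)
def onz(C,u,v,z):
    o,d=ray(C,u,v); return o+d*(z-o[2])/d[2]
def tri(C1,p1,C2,p2):
    o1,d1=ray(C1,*p1); o2,d2=ray(C2,*p2)
    A=np.stack([d1,-d2],1); s=np.linalg.lstsq(A,o2-o1,rcond=None)[0]
    a=o1+s[0]*d1;b=o2+s[1]*d2; return (a+b)/2,np.linalg.norm(a-b)
def proj(C,X):
    f,cx,cy,R,o=C; p=R.T@(np.array(X)-o); return np.array([f*p[0]/p[2]+cx,f*p[1]/p[2]+cy])
def shot(n,name,crop=None,k=1):
    obs=ctrl.get_obs(); im=cv2.cvtColor(ctrl.get_image(n),cv2.COLOR_RGB2BGR)
    cv2.imwrite(f"pics/{name}.png",im); np.save(f"pics/{name}.npy",np.r_[obs['ee_pos'],obs['orientation']])
    return im,cam(n,obs)
def load(name):
    a=np.load(f"pics/{name}.npy"); return cv2.imread(f"pics/{name}.png"),cam('wrist',dict(ee_pos=a[:3],orientation=a[3:]))
def totool(dw,obs=None):
    obs=obs or ctrl.get_obs(); return Ro.from_rotvec(obs['orientation']).as_matrix().T@np.array(dw)/10
E
python3 - <<'E'
from h import *
np.set_printoptions(precision=1,suppress=True)
T=cam('top');S=cam('scene')
Z=lambda u,v:(150+u/3.6,100+v/3.6)
Y=lambda u,v:(130+u/3.3,130+v/3.3)
print('knob',tri(T,Z(607,238),S,Y(224,97)), onz(T,*Z(607,238),205))
print('grip top',tri(T,Z(371,362),S,Y(427,140)),onz(T,*Z(371,362),128))
for n,p,z in [('scoop lipL',(313,300),2),('lipR',(392,285),2),('rear',(330,385),42),('rearR',(410,367),42),
 ('tray ramp L',(30,203),40),('ramp R',(130,197),40),('tray nearL',(52,456),40),('near R',(155,442),40),
 ('f bin L',(460,250),60),('f bin L near',(475,350),60),('f up far',(727,192),165),('f up near',(742,282),140),
 ('jar',(343,215),85),('bottle a',(278,98),190),('bottle b',(384,97),190),('purple',(470,450),128)]:
    print(n,onz(T,*Z(*p),z)[:2])
for p in [(59,246),(105,244),(86,266),(59,299),(114,289)]: print('ball',onz(T,*Z(*p),18)[:2])
o=ctrl.get_obs();print(Ro.from_rotvec(o['orientation']).as_matrix())
E
```

```text
knob (array([ 603.3, -261. ,  190.7]), np.float64(4.222130895592555)) [ 600.9 -260.2  205. ]
grip top (array([502. ,  -9. , 198.7]), np.float64(11.718902715376203)) [513.5  -5.4 128. ]
scoop lipL [620.3  51.4]
lipR [628.3 -40.5]
rear [511.1  41.5]
rearR [521.9 -49.1]
tray ramp L [758.3 359.8]
ramp R [753.1 246.1]
tray nearL [464.8 354.2]
near R [468.3 240. ]
f bin L [ 645.1 -118.6]
f bin L near [ 529.5 -121.8]
f up far [ 648.7 -400.1]
f up near [ 555.3 -407.1]
jar [691.9   7.4]
bottle a [795.5  63.4]
bottle b [784.5 -48.4]
purple [408.3 -98.9]
ball [710.8 334. ]
ball [707.5 281.5]
ball [683.8 304.9]
ball [648.3 338.2]
ball [653.3 275.1]
[[ 0.3 -0.  -0.9]
 [ 0.9 -0.   0.3]
 [-0.  -1.   0. ]]
```

```bash
cat >> h.py <<'E'
def go(pos,R=None,obs=None):
    """print tool delta (cm) and rotvec for target world pos/R(matrix, cols tool axes)"""
    obs=obs or ctrl.get_obs(); R0=Ro.from_rotvec(obs['orientation'])
    d=R0.as_matrix().T@(np.array(pos)-obs['ee_pos'])/10
    w=np.zeros(3) if R is None else (R0.inv()*Ro.from_matrix(R)).as_rotvec()
    print('t',round(obs['t'],2),'delta',np.round(d,2),'rot',np.round(w,4)); return d,w
def down(yaw,pitch=0):
    """tool x at world yaw (rad), y down; pitch>0: lip (tool x) down"""
    b=np.array([[1,0,0],[0,0,1],[0,-1,0]]).astype(float) # cols x=(1,0,0), y=(0,0,-1), z=(0,1,0)
    return Ro.from_euler('z',yaw).as_matrix()@Ro.from_euler('y',pitch).as_matrix()@b
E
python3 - <<'E'
from h import *
print(down(0),np.linalg.det(down(0)))
go([610,230,300],down(0))
E
```

```text
[[ 1.  0.  0.]
 [ 0.  0.  1.]
 [ 0. -1.  0.]] 1.0
t 0.15 delta [-21.36  -7.77 -50.6 ] rot [ 7.000e-04  1.249e+00 -1.000e-03]
```

Emit:
{"api": "carry_out", "payload": {
  "delta_pos": [
    [-21.4,-7.8,-50.6],
    [-21.4,-7.8,-50.6],
    [-21.4,-7.8,-50.6],
    [-21.4,-7.8,-50.6],
    [-21.4,-7.8,-50.6],
    [-21.4,-7.8,-50.6],
    [-21.4,-7.8,-50.6],
    [-21.4,-7.8,-50.6],
    [-21.4,-7.8,-50.6],
    [-21.4,-7.8,-50.6],
    [-21.4,-7.8,-50.6],
    [-21.4,-7.8,-50.6]
  ],
  "rotation": [
    [0,1.249,0],
    [0,1.249,0],
    [0,1.249,0],
    [0,1.249,0],
    [0,1.249,0],
    [0,1.249,0],
    [0,1.249,0],
    [0,1.249,0],
    [0,1.249,0],
    [0,1.249,0],
    [0,1.249,0],
    [0,1.249,0]
  ]
}}

```text
t: 1.15
ee_pos: [570.3, 264.0, 293.1]
orientation: [-1.571, 0.001, -0.0]
ft_force: [0.4, 0.8, 0.4]
width: 87.7
```

Run:
```python
from h import *
go([610,230,300],down(0))
print(ctrl.get_obs()['qpos'],ctrl.get_obs()['qvel'])
```

```text
t 1.15 delta [ 3.97 -0.69 -3.4 ] rot [ 0.0001 -0.0007 -0.0003]
[4.14629696e-01 3.59717684e-01 1.55556660e+00 6.92510774e-05
 1.22662254e+00 4.15295088e-01] [-0.72845927  0.23557676 -0.50647291  0.00306235  0.26575488 -0.74357645]
```

Emit:
{"api": "carry_out", "payload": {
  "delta_pos": [
    [2,0,-2],
    [2,0,-2],
    [2,0,-2]
  ],
  "rotation": [
    [0,0,0],
    [0,0,0],
    [0,0,0]
  ]
}}

```text
t: 1.4
ee_pos: [589.7, 244.5, 292.4]
orientation: [-1.571, 0.003, -0.001]
ft_force: [0.1, 0.7, -0.0]
width: 87.7
```

Run:
```python
from h import *
im,C=shot('wrist','w_tray')
o=ctrl.get_obs();print(o['t'],o['ee_pos'],o['orientation'],o['qvel'])
```

```text
1.45 [588.77705838 245.4523965  292.30916157] [-1.57095418e+00  2.14397578e-03  1.35890856e-04] [ 0.03054476 -0.00873005  0.01194868  0.00170517  0.00230144 -0.00025484]
```

View pics/w_tray.png

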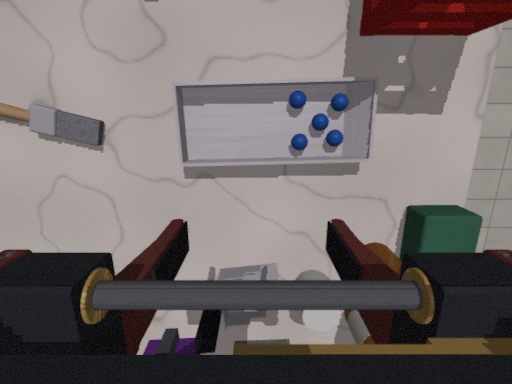

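Run:
```python
import cv2
im=cv2.imread("pics/w_tray.png")
cv2.imwrite("pics/w_trayz.png",cv2.resize(im[60:180,160:390],None,fx=3.4,fy=3.4,interpolation=cv2.INTER_CUBIC))
```

```text
(no output)
```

View pics/w_trayz.png

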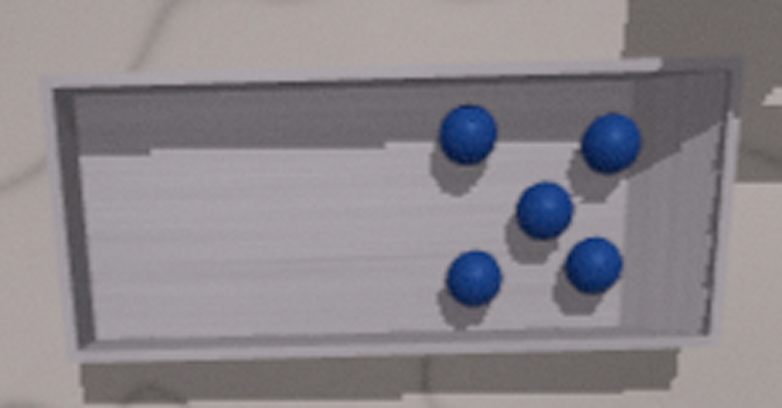

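Run:
```python
from h import *
np.set_printoptions(precision=1,suppress=True)
im,C=load('w_tray')
Z=lambda u,v:(160+u/3.4-.35,60+v/3.4-.35)
q=[onz(C,*Z(*p),40) for p in [(54,88),(77,347),(710,335),(730,70)]]
q+= [onz(C,*Z(*p),40) for p in [(44,76),(75,358),(716,345),(740,60)]]
for a in q: print(a)
print('edges inner',[np.linalg.norm(q[i]-q[(i+1)%4]) for i in range(4)],'outer',[np.linalg.norm(q[4+i]-q[4+(i+1)%4]) for i in range(4)])
c=(sum(q)/8); ax=(q[2]+q[3]-q[0]-q[1]+q[6]+q[7]-q[4]-q[5]); yaw=np.arctan2(ax[1],ax[0]); ay=(q[0]+q[3]-q[1]-q[2]); print('c',c,'yaw',np.degrees(yaw),'yaw from y',np.degrees(np.arctan2(-ay[0],ay[1])))
hsv=cv2.cvtColor(im,cv2.COLOR_BGR2HSV); m=cv2.inRange(hsv,(105,120,40),(125,255,255)); m[180:]=0
n,l,st,ce=cv2.connectedComponentsWithStats(m)
R=Ro.from_euler('z',-yaw).as_matrix()
for i in range(1,n):
    if st[i,4]>60:
        X=onz(C,*ce[i],18); print(ce[i],st[i,4],X[:2],'tray',(R@(X-c))[:2])
print('ramp line',[ (R@(onz(C,*Z(*p),5)-c))[:2] for p in [(622,325),(630,180),(95,340),(80,160)]])
```

```text
[474.9 358.   40. ]
[476.4 250.1  40. ]
[757.  255.1  40. ]
[753.5 364.5  40. ]
[471.2 362.6  40. ]
[475.2 245.2  40. ]
[760.2 250.7  40. ]
[757.2 368.4  40. ]
edges inner [np.float64(107.86859369717102), np.float64(280.67159018315436), np.float64(109.46489669836947), np.float64(278.6705862986868)] outer [np.float64(117.50323317658817), np.float64(285.07987729141195), np.float64(117.72684366449512), np.float64(286.0647981556148)]
c [615.7 306.8  40. ] yaw 1.1582504016665873 yaw from y 1.3343412982836
[297.2  99. ] 224 [649.6 340.9] tray [34.6 33.4]
[339.2 101.8] 228 [712.9 336.9] tray [97.8 28.1]
[319.7 121.6] 205 [685.2 308.1] tray [69.5 -0.1]
[334.3 137.5] 203 [709.4 284.1] tray [ 93.2 -24.6]
[299.  141.4] 195 [654.8 278.2] tray [ 38.6 -29.4]
ramp line [array([111.8, -54.4]), array([111.3,  12.3]), array([-141.1,  -56.3]), array([-140.5,   26.5])]
```

Run:
```python
from h import *
go([565,-75,280],down(0))
```

```text
t 1.45 delta [ -2.33   1.24 -32.05] rot [ 0.0002 -0.0013 -0.0015]
```

Emit:
{"api": "carry_out", "payload": {
  "delta_pos": [
    [-2.3,1.2,-32],
    [-2.3,1.2,-32],
    [-2.3,1.2,-32],
    [-2.3,1.2,-32],
    [-2.3,1.2,-32],
    [-2.3,1.2,-32],
    [-2.3,1.2,-32],
    [-2.3,1.2,-32],
    [-2.3,1.2,-32],
    [-2.3,1.2,-32],
    [-2.3,1.2,-32]
  ],
  "rotation": [
    [0,0,0],
    [0,0,0],
    [0,0,0],
    [0,0,0],
    [0,0,0],
    [0,0,0],
    [0,0,0],
    [0,0,0],
    [0,0,0],
    [0,0,0],
    [0,0,0]
  ]
}}

```text
t: 2.37
ee_pos: [565.9, -72.6, 280.9]
orientation: [-1.57, -0.001, 0.001]
ft_force: [1.1, -0.2, 0.3]
width: 88.3
```

Run:
```python
from h import *
im,C=shot('wrist','w_scoop')
o=ctrl.get_obs();print(o['t'],o['ee_pos'],o['orientation'],o['qvel'])
```

```text
2.4167 [566.06525604 -72.30010907 280.95315302] [-1.57027857e+00 -1.32938500e-03  1.59349309e-03] [ 0.0076653   0.00234468 -0.0026307  -0.00369127 -0.00130978 -0.00355334]
```

View pics/w_scoop.png

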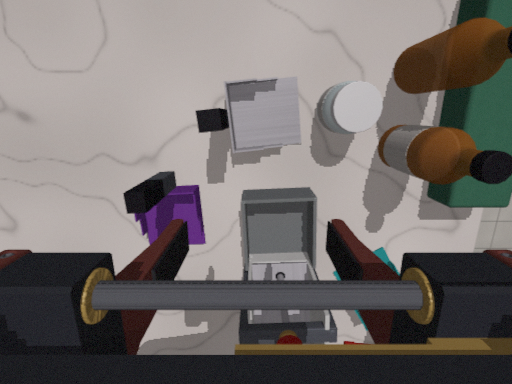

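Run:
```python
import cv2
im=cv2.imread("pics/w_scoop.png")
cv2.imwrite("pics/w_scoopz.png",cv2.resize(im[60:170,180:320],None,fx=5,fy=5,interpolation=cv2.INTER_CUBIC))
```

```text
(no output)
```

View pics/w_scoopz.png

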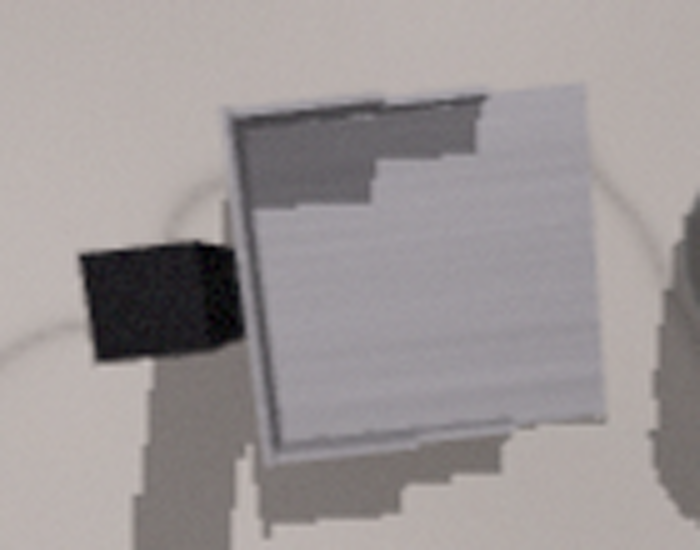

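Run:
```python
from h import *
np.set_printoptions(precision=1,suppress=True)
im,C=load('w_scoop')
Z=lambda u,v:(180+u/5-.4,60+v/5-.4)
l=[onz(C,*Z(*p),2) for p in [(585,86),(606,420)]]
p=[onz(C,*Z(*p),128) for p in [(80,255),(197,243),(210,350),(95,362)]]
r=[onz(C,*Z(*p),42) for p in [(222,108),(268,462)]]
for a in l+p+r: print(a)
lm=sum(l)/2; pm=sum(p)/4; d=lm-pm; print('lip',lm,'post',pm,'dist',np.linalg.norm(d[:2]),'yaw',np.degrees(np.arctan2(d[1],d[0])),'rear mid',sum(r)/2)
for a,b in ((l[0],l[1]),(r[0],r[1])): e=a-b; print('w',np.linalg.norm(e),np.degrees(np.arctan2(-e[0],e[1])))
print('post size',np.linalg.norm(p[1]-p[0]),np.linalg.norm(p[2]-p[1]),np.linalg.norm(p[3]-p[2]),np.linalg.norm(p[0]-p[3]))
```

```text
[624.   55.8   2. ]
[634.7 -42.3   2. ]
[498.2   5.6 128. ]
[523.9   8.1 128. ]
[526.  -14.7 128. ]
[500.3 -17.3 128. ]
[520.6  45.1  42. ]
[531.1 -50.6  42. ]
lip [629.4   6.8   2. ] post [512.1  -4.6 128. ] dist 117.81632999684915 yaw 5.519160807493891 rear mid [525.8  -2.8  42. ]
w 98.6377868291105 6.214385319284687
w 96.24029966384609 6.265975393638426
post size 25.808402715260627 22.89789452434592 25.89082245436921 22.99428705404138
```

Run:
```python
from h import *
go([590,-345,330],down(0))
```

```text
t 2.42 delta [  2.34  -4.92 -27.27] rot [-0.0005  0.0019 -0.0002]
```

Emit:
{"api": "carry_out", "payload": {
  "delta_pos": [
    [2.3,-4.9,-27.3],
    [2.3,-4.9,-27.3],
    [2.3,-4.9,-27.3],
    [2.3,-4.9,-27.3],
    [2.3,-4.9,-27.3],
    [2.3,-4.9,-27.3],
    [2.3,-4.9,-27.3],
    [2.3,-4.9,-27.3],
    [2.3,-4.9,-27.3],
    [2.3,-4.9,-27.3]
  ],
  "rotation": [
    [0,0,0],
    [0,0,0],
    [0,0,0],
    [0,0,0],
    [0,0,0],
    [0,0,0],
    [0,0,0],
    [0,0,0],
    [0,0,0],
    [0,0,0]
  ]
}}

```text
t: 3.25
ee_pos: [589.6, -345.0, 329.3]
orientation: [-1.57, -0.001, 0.002]
ft_force: [-0.2, -0.3, 0.4]
width: 87.5
```

Run:
```python
from h import *
im,C=shot('wrist','w_feed')
o=ctrl.get_obs();print(o['t'],o['ee_pos'],o['orientation'],o['qvel'])
cv2.imwrite("pics/w_feedz.png",cv2.resize(im[20:230,150:400],None,fx=2.8,fy=2.8,interpolation=cv2.INTER_CUBIC))
```

```text
3.3 [ 589.5457176  -344.79218759  329.47256997] [-1.56973020e+00 -1.10224764e-03  2.45947631e-03] [ 0.00330552 -0.00646011  0.00376908 -0.00185885 -0.00094962 -0.00182012]
```

View pics/w_feed.png

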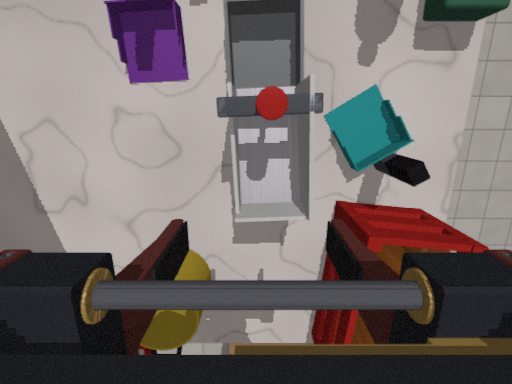

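View pics/w_feedz.png

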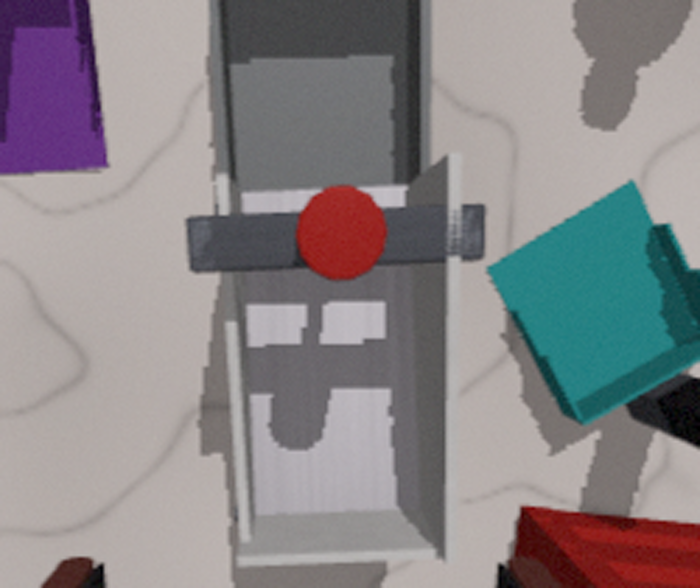

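Run:
```python
from h import *
np.set_printoptions(precision=1,suppress=True)
im,C=load('w_feed')
hsv=cv2.cvtColor(im,cv2.COLOR_BGR2HSV); m=cv2.inRange(hsv,(0,150,80),(8,255,255))|cv2.inRange(hsv,(172,150,80),(180,255,255)); m[:70]=0;m[135:]=0;m[:,:240]=0;m[:,300:]=0
M=cv2.moments(m,True); k=(M['m10']/M['m00'],M['m01']/M['m00']); print(k,M['m00'])
K=onz(C,*k,210); print('knob',K)
Z=lambda u,v:(150+u/2.8-.35,20+v/2.8-.35)
a=onz(C,*Z(189,244),165);b=onz(C,*Z(484,231),165); print('bridge',a,b,np.linalg.norm(a-b),'mid',(a+b)/2,'yaw',np.degrees(np.arctan2(*(b-a)[1::-1])))
pts={'lo near up out':((238,565),150),'lo near top start':((232,322),130),'near wall end':((245,540),130),'hi up out':((447,558),165),'hi gate end':((457,155),165)}
for n,(p,z) in pts.items(): print(n,onz(C,*Z(*p),z))
h=onz(C,*Z(447,558),165);g=onz(C,*Z(459,155),165); e=g-h; print('wall len',np.linalg.norm(e),'yaw',np.degrees(np.arctan2(-e[0],e[1])))
h=onz(C,*Z(249,540),130);g=onz(C,*Z(239,322),130); e=g-h; print('wall',h,g,np.linalg.norm(e),'yaw',np.degrees(np.arctan2(-e[0],e[1])))
h=onz(C,*Z(240,558),150);g=onz(C,*Z(445,548),150); e=g-h; print('up',h,g,np.linalg.norm(e),'yaw',np.degrees(np.arctan2(e[1],e[0])))
```

```text
(271.4028950542823, 102.9384800965018) 829.0
knob [ 602.9 -260.   210. ]
bridge [ 543.9 -262.5  165. ] [ 662.6 -257.1  165. ] 118.79032689968791 mid [ 603.2 -259.8  165. ] yaw 2.601692266779136
lo near up out [ 559.9 -406.9  150. ]
lo near top start [ 557.6 -295.7  130. ]
near wall end [ 561.9 -401.6  130. ]
hi up out [ 655.3 -397.3  165. ]
hi gate end [ 650.1 -228.8  165. ]
wall len 168.5141223420314 yaw 1.5088780950124585
wall [ 563.8 -401.6  130. ] [ 560.8 -295.7  130. ] 105.96058381424096 yaw 1.65184312070698
up [ 560.9 -403.4  150. ] [ 657.1 -398.   150. ] 96.4212798433413 yaw 3.180045965741948
```

Run:
```python
from h import *
go([512.1,-4.6,160],down(np.radians(5.9)))
```

```text
t 3.3 delta [-7.65 16.99 34.02] rot [-0.0011 -0.1007 -0.0008]
```

Emit:
{"api": "carry_out", "payload": {
  "delta_pos": [
    [-7.7,17,34],
    [-7.7,17,34],
    [-7.7,17,34],
    [-7.7,17,34],
    [-7.7,17,34],
    [-7.7,17,34],
    [-7.7,17,34],
    [-7.7,17,34],
    [-7.7,17,34],
    [-7.7,17,34],
    [-7.7,17,34],
    [-7.7,17,34]
  ],
  "rotation": [
    [-0.001,-0.1,0],
    [-0.001,-0.1,0],
    [-0.001,-0.1,0],
    [-0.001,-0.1,0],
    [-0.001,-0.1,0],
    [-0.001,-0.1,0],
    [-0.001,-0.1,0],
    [-0.001,-0.1,0],
    [-0.001,-0.1,0],
    [-0.001,-0.1,0],
    [-0.001,-0.1,0],
    [-0.001,-0.1,0]
  ]
}}

```text
t: 4.3
ee_pos: [512.2, -6.1, 160.3]
orientation: [-1.571, -0.081, 0.081]
ft_force: [0.3, -0.1, -0.0]
width: 87.6
```

Run:
```python
from h import *
go([512.1,-4.6,80],down(np.radians(5.9)))
im,C=shot('wrist','w_pre')
```

```text
t 4.3 delta [0.01 8.03 0.16] rot [0.0013 0.0005 0.0001]
```

View pics/w_pre.png

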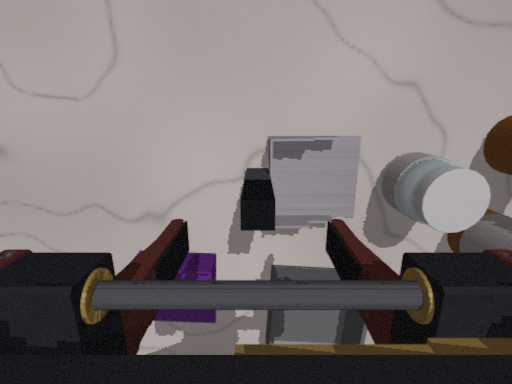

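Emit:
{"api": "carry_out", "payload": {
  "delta_pos": [
    [0,3,0.1],
    [0,6,0.1],
    [0,8,0.1],
    [0,8,0.1],
    [0,8,0.1]
  ],
  "rotation": [
    [0.001,0,0],
    [0.001,0,0],
    [0.001,0,0],
    [0.001,0,0],
    [0.001,0,0]
  ]
}}

```text
t: 4.77
ee_pos: [512.5, -7.4, 80.1]
orientation: [-1.569, -0.077, 0.078]
ft_force: [0.8, -0.4, 0.2]
width: 87.9
```

Emit:
{"api": "carry_out", "payload": {
  "hand": 255,
  "delta_pos": [
    [0,0,0],
    [0,0,0],
    [0,0,0],
    [0,0,0],
    [0,0,0],
    [0,0,0],
    [0,0,0],
    [0,0,0]
  ],
  "rotation": [
    [0,0,0],
    [0,0,0],
    [0,0,0],
    [0,0,0],
    [0,0,0],
    [0,0,0],
    [0,0,0],
    [0,0,0]
  ]
}}

```text
t: 5.43
ee_pos: [512.1, -6.2, 80.1]
orientation: [-1.569, -0.079, 0.079]
ft_force: [-0.0, -0.1, -0.1]
width: 38.0
```

Run:
```python
from h import *
o=ctrl.get_obs();print(o)
go([512.1,-4.6,180],down(np.radians(5.9)))
```

```text
{'t': 5.4333, 'qpos': array([-3.54261003e-02,  4.81206084e-01,  1.96450243e+00, -2.14951109e-05,
        6.95743842e-01, -1.35541476e-01]), 'qvel': array([3.27029938e-04, 1.37987996e-03, 1.76050551e-03, 1.34738755e-03,
       8.19775057e-05, 1.77087155e-03]), 'joint_torque': array([-1.23745974e-02, -4.80888855e+01, -1.75097340e+01,  4.47297539e-02,
        2.50017730e-02, -1.23352720e-04]), 'ee_pos': array([512.14535884,  -6.24770423,  80.07183675]), 'orientation': array([-1.56939113, -0.07874664,  0.07852884]), 'ft_force': array([-0.04994291, -0.08668159, -0.12324443]), 'moment': array([-0.07790897,  0.0600841 , -0.0193008 ]), 'width': 38.04582958187228}
t 5.43 delta [ 0.01 -9.99  0.16] rot [ 0.     -0.0028  0.0001]
```

Emit:
{"api": "carry_out", "payload": {
  "delta_pos": [
    [0,0,0],
    [0,0,0],
    [0,0,0],
    [0,0,0]
  ],
  "rotation": [
    [0,0,0],
    [0,0,0],
    [0,0,0],
    [0,0,0]
  ]
}}

```text
t: 5.77
ee_pos: [512.1, -6.3, 79.9]
orientation: [-1.569, -0.078, 0.079]
ft_force: [0.7, 0.4, 0.2]
width: 25.7
```

Emit:
{"api": "carry_out", "payload": {
  "delta_pos": [
    [0,-1,0],
    [0,-3,0],
    [0,-6,0],
    [0,-9,0],
    [0,-11,0],
    [0,-11,0]
  ],
  "rotation": [
    [0,0,0],
    [0,0,0],
    [0,0,0],
    [0,0,0],
    [0,0,0],
    [0,0,0]
  ]
}}

```text
t: 6.27
ee_pos: [514.6, -6.4, 194.5]
orientation: [-1.57, -0.084, 0.073]
ft_force: [0.6, 0.3, -1.9]
width: 26.0
```

Run:
```python
from h import *
o=ctrl.get_obs();print(o['ft_force'],o['moment'],o['width'],o['ee_pos'],o['orientation'])
im,C=shot('wrist','w_hold'); s,_=shot('scene','s_hold')
cv2.imwrite("pics/s_holdz.png",cv2.resize(s[100:310,130:390],None,fx=3,fy=3,interpolation=cv2.INTER_CUBIC))
```

```text
[ 0.57356234  0.32796224 -1.93057839] [-0.09938296 -0.02144589  0.00317972] 25.969049459326513 [514.59772506  -6.38500745 194.48911137] [-1.57002167 -0.08443083  0.07273632]
```

View pics/w_hold.png

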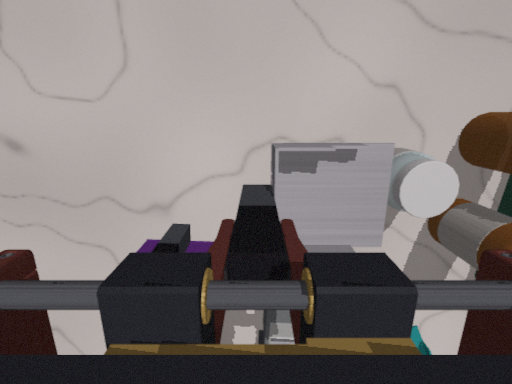

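View pics/s_holdz.png

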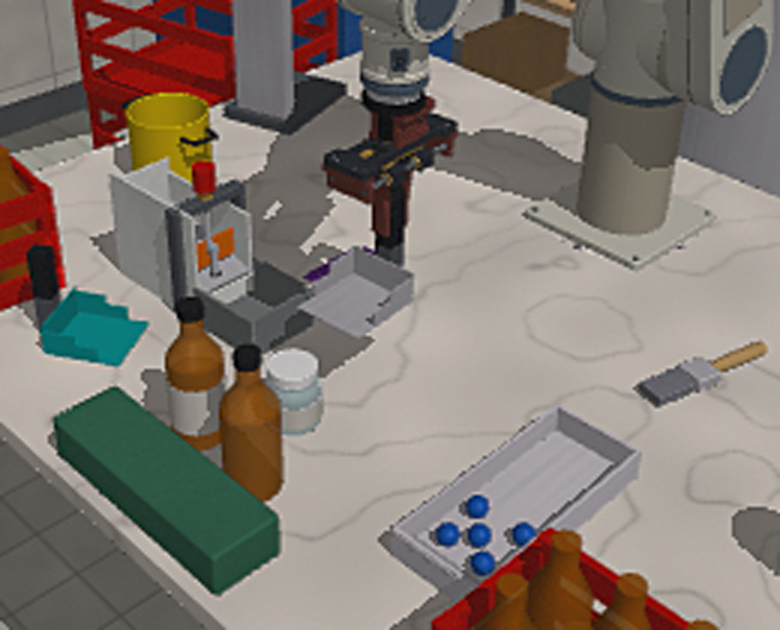

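```bash
cat >> h.py <<'E'
def lipcheck(C,obs,pts=((118,78,49),(118,78,-49),(14,40,49),(14,40,-49))):
    R=Ro.from_rotvec(obs['orientation']).as_matrix()
    return [np.round(proj(C,R@np.array(p)+obs['ee_pos']),1) for p in pts]
E
python3 - <<'E'
from h import *
im,C=load('w_hold'); a=np.load('pics/w_hold.npy')
print(lipcheck(C,dict(ee_pos=a[:3],orientation=a[3:])))
cv2.imwrite("pics/w_holdz.png",cv2.resize(im[120:270,230:420],None,fx=4,fy=4,interpolation=cv2.INTER_CUBIC))
go([497,304.3,200],down(np.radians(1.2)))
E
```

```text
[array([394.3, 145. ]), array([380.4, 248.3]), array([276.7, 150.3]), array([274.2, 269.5])]
t 6.37 delta [ 1.6  -0.96 31.06] rot [0.0002 0.079  0.0013]
```

View pics/w_holdz.png

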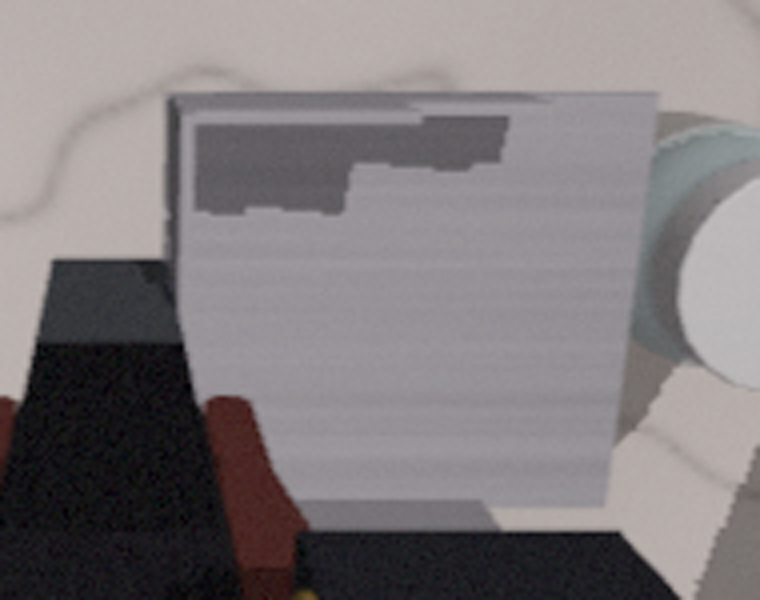

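Run:
```python
from h import *
go([499.7,302.7,150],down(np.radians(1.2)))
```

```text
t 6.37 delta [ 1.84  4.04 30.87] rot [0.0002 0.079  0.0013]
```

Emit:
{"api": "carry_out", "payload": {
  "delta_pos": [
    [0,0,2],
    [0.3,0,5],
    [0.6,0.5,9],
    [1,1,13],
    [1.4,2,17],
    [1.6,2.5,21],
    [1.8,3,25],
    [1.8,3.5,28.5],
    [1.8,4,30.4],
    [1.8,4,30.9],
    [1.8,4,30.9],
    [1.8,4,30.9]
  ],
  "rotation": [
    [0,0.01,0],
    [0,0.02,0],
    [0,0.03,0],
    [0,0.04,0],
    [0,0.05,0],
    [0,0.06,0],
    [0,0.07,0],
    [0,0.079,0],
    [0,0.079,0],
    [0,0.079,0.001],
    [0,0.079,0.001],
    [0,0.079,0.001]
  ]
}}

```text
t: 7.37
ee_pos: [498.3, 301.9, 148.7]
orientation: [-1.572, -0.014, 0.02]
ft_force: [1.0, -0.1, -2.0]
width: 25.9
```

Run:
```python
from h import *
go([499.7,302.7,150],down(np.radians(1.2)))
im,C=shot('wrist','w_t1'); a=np.load('pics/w_t1.npy')
print(lipcheck(C,dict(ee_pos=a[:3],orientation=a[3:])))
s,_=shot('scene','s_t1')
cv2.imwrite("pics/s_t1z.png",cv2.resize(s[130:310,200:440],None,fx=3.3,fy=3.3,interpolation=cv2.INTER_CUBIC))
```

```text
t 7.37 delta [ 0.14 -0.13  0.07] rot [ 0.0017  0.0005 -0.0034]
[array([394.3, 145. ]), array([380.5, 248.2]), array([276.8, 150.2]), array([274.3, 269.5])]
```

View pics/w_t1.png

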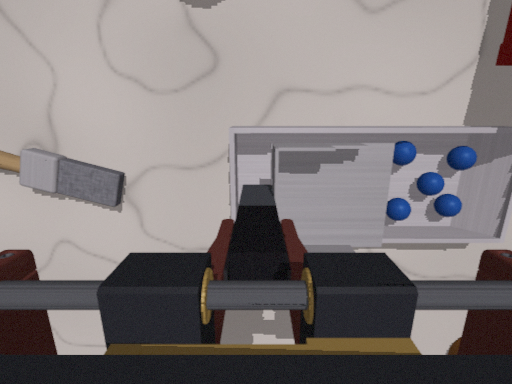

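View pics/s_t1z.png

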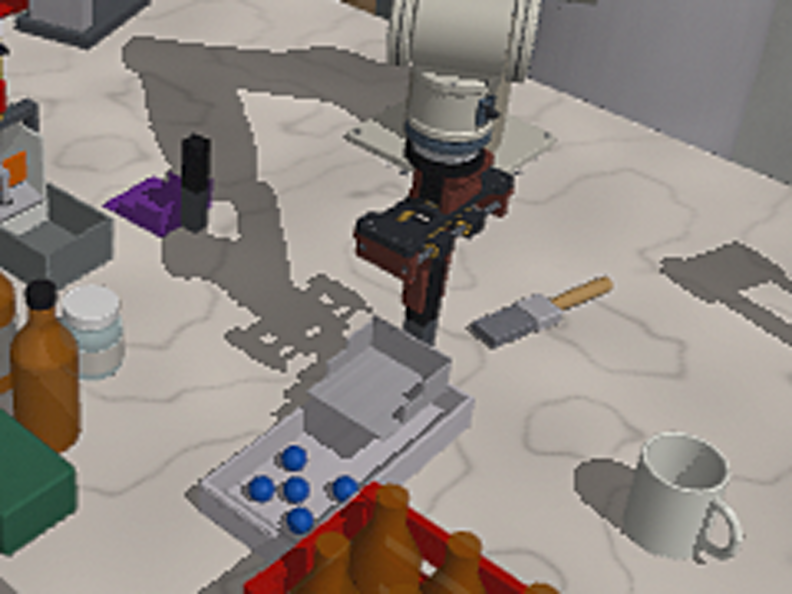

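Run:
```python
from h import *
np.set_printoptions(precision=1,suppress=True)
im,C=load('w_t1')
cv2.imwrite("pics/w_t1z.png",cv2.resize(im[115:255,225:512],None,fx=2.75,fy=2.75,interpolation=cv2.INTER_CUBIC))
a=np.load('pics/w_t1.npy')
R=Ro.from_rotvec(a[3:]).as_matrix(); print('lip pred',R@np.array([118,80,1.7])+a[:3],'post',R@np.array([0,80,1.7])+a[:3])
```

```text
lip pred [616.  306.   68.3] post [498.  303.5  68.7]
```

View pics/w_t1z.png

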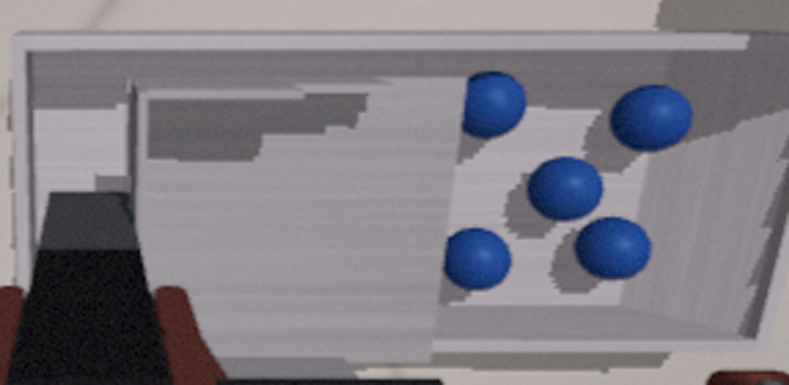

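Run:
```python
from h import *
np.set_printoptions(precision=1,suppress=True)
im,C=load('w_t1')
Z=lambda u,v:(225+u/2.75-.3,115+v/2.75-.3)
for n,p,z in [('in L',(400,49),40),('in L2',(60,49),40),('in R',(560,342),40),('in R2',(700,341),40),('rear in',(30,150),40),('rear in',(22,260),40),('farR',(752,342),40)]: print(n,onz(C,*Z(*p),z))
for p in [(495,104),(651,118),(565,188),(613,248),(477,259)]: print(onz(C,*Z(*p),18))
print('lip corners',onz(C,*Z(467,76),70),onz(C,*Z(430,362),70))
```

```text
in L [604.8 361.7  40. ]
in L2 [486.3 358.9  40. ]
in R [681.7 252.1  40. ]
in R2 [735.7 253.9  40. ]
rear in [475.9 322.9  40. ]
rear in [472.9 280.7  40. ]
farR [755.9 253.9  40. ]
[652.7 340.7  18. ]
[713.7 336.8  18. ]
[686.  308.3  18. ]
[710.2 283.9  18. ]
[656.  277.9  18. ]
lip corners [614.8 355.5  70. ] [617.5 257.2  70. ]
```

Emit:
{"api": "carry_out", "payload": {
  "delta_pos": [
    [0.1,2,0.1],
    [0.1,4,0.1],
    [0.1,5.5,0.1],
    [0.1,6,0.1],
    [0.1,6,0.1],
    [0.1,6,0.1]
  ],
  "rotation": [
    [0,0,0],
    [0,0,0],
    [0,0,0],
    [0,0,0],
    [0,0,0],
    [0,0,0]
  ]
}}

```text
t: 7.97
ee_pos: [500.6, 303.3, 90.4]
orientation: [-1.571, -0.015, 0.016]
ft_force: [1.1, 0.0, -2.3]
width: 25.7
```

Run:
```python
from h import *
o=ctrl.get_obs();print(o['ft_force'],o['moment'],o['ee_pos'],o['t'])
go([499.5,303,86],down(np.radians(1.2)))
```

```text
[ 1.11023003  0.02301438 -2.33314226] [-0.07794452  0.08946956  0.02865468] [500.55589357 303.31239854  90.43047491] 7.9667
t 7.97 delta [-0.11  0.44 -0.03] rot [-0.     -0.0011 -0.0008]
```

Emit:
{"api": "carry_out", "payload": {
  "delta_pos": [
    [0,0.3,0],
    [0,0.5,0],
    [0,0.6,0],
    [0,0.6,0]
  ],
  "rotation": [
    [0,0,0.01],
    [0,0,0.01],
    [0,0,0.01],
    [0,0,0.01]
  ]
}}

```text
t: 8.3
ee_pos: [501.0, 304.4, 85.7]
orientation: [-1.57, -0.01, 0.023]
ft_force: [-2.6, -1.0, 7.3]
width: 25.6
```

Run:
```python
from h import *
o=ctrl.get_obs();print(o['ft_force'],o['moment'],o['ee_pos'],o['t'])
im,C=shot('wrist','w_t2')
cv2.imwrite("pics/w_t2z.png",cv2.resize(im[115:255,225:512],None,fx=2.75,fy=2.75,interpolation=cv2.INTER_CUBIC))
```

```text
[-2.62773654 -0.97727819  7.30443434] [-0.57436876 -0.11775384 -0.10415852] [501.0429427  304.44109596  85.71088564] 8.3
```

View pics/w_t2z.png

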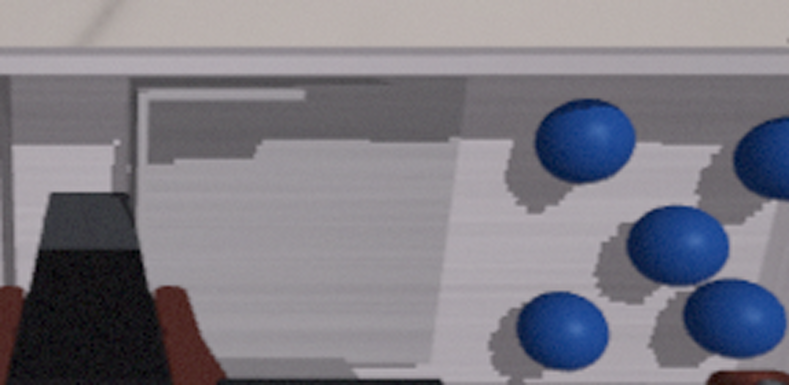

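Emit:
{"api": "carry_out", "payload": {
  "delta_pos": [
    [0.5,-0.05,0],
    [1.2,-0.05,0],
    [2,-0.05,0],
    [2.8,-0.05,0],
    [3.6,-0.05,0],
    [4.4,-0.05,0],
    [5.2,-0.05,0],
    [6,-0.05,0],
    [6.8,-0.05,0],
    [7.6,-0.05,0],
    [8.4,-0.05,0],
    [9,-0.05,0]
  ],
  "rotation": [
    [0,0,0],
    [0,0,0],
    [0,0,0],
    [0,0,0],
    [0,0,0],
    [0,0,0],
    [0,0,0],
    [0,0,0],
    [0,0,0],
    [0,0,0],
    [0,0,0],
    [0,0,0]
  ]
}}

```text
t: 9.35
ee_pos: [591.6, 306.8, 85.6]
orientation: [-1.569, -0.01, 0.023]
ft_force: [-5.8, 0.7, 10.4]
width: 25.7
```

Run:
```python
from h import *
o=ctrl.get_obs();print(o['ft_force'],o['moment'],o['ee_pos'],o['t'])
im,C=shot('wrist','w_t3')
a=np.load('pics/w_t3.npy');R=Ro.from_rotvec(a[3:]).as_matrix(); L=R@np.array([118,80,1.7])+a[:3]; Rt=Ro.from_euler('z',-np.radians(1.2)).as_matrix();print('lip',L,'tray',Rt@(L-[615.7,306.8,0]))
cv2.imwrite("pics/w_t3z.png",cv2.resize(im[115:255,225:512],None,fx=2.75,fy=2.75,interpolation=cv2.INTER_CUBIC))
```

```text
[-5.77264482  0.70787182 10.36475493] [-0.13592497  0.14576739  0.04863346] [591.56148789 306.79182169  85.64360312] 9.35
lip [708.82180223 311.1120264    4.66061409] tray [93.19168334  2.36088482  4.66061409]
```

View pics/w_t3z.png

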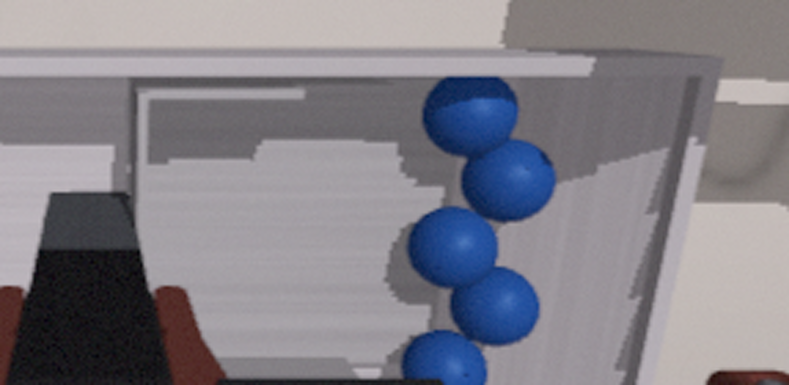

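Emit:
{"api": "carry_out", "payload": {
  "delta_pos": [
    [0.6,-0.05,-0.1],
    [1.2,-0.05,-0.15],
    [1.6,-0.05,-0.15],
    [1.6,-0.05,-0.15]
  ],
  "rotation": [
    [0,0,0],
    [0,0,0],
    [0,0,0],
    [0,0,0]
  ]
}}

```text
t: 9.73
ee_pos: [608.0, 305.5, 85.6]
orientation: [-1.569, -0.011, 0.023]
ft_force: [-1.8, 0.7, 5.4]
width: 26.1
```

Run:
```python
from h import *
np.set_printoptions(precision=2,suppress=True)
o=ctrl.get_obs();print(o['ft_force'],o['moment'],o['ee_pos'],o['t'])
im,C=shot('wrist','w_t4')
a=np.load('pics/w_t4.npy');R=Ro.from_rotvec(a[3:]).as_matrix(); L=R@np.array([118,80,1.7])+a[:3]; Rt=Ro.from_euler('z',-np.radians(1.2)).as_matrix();Lt=Rt@(L-[615.7,306.8,0]);print('lip',L,'tray',Lt)
cv2.imwrite("pics/w_t4z.png",cv2.resize(im[115:255,225:512],None,fx=2.75,fy=2.75,interpolation=cv2.INTER_CUBIC))
off=lambda t:np.array([-118*np.cos(t)-80*np.sin(t),-118*np.sin(t)+80*np.cos(t)])
for lx,lz,th in [(3,4,1),(6,8,2.5),(10,13,4.5),(14,18,6.5),(17,24,8.5),(19,31,11),(20,40,14),(18,52,16),(16,67,16),(12,85,16),(5,105,16)]:
    t=np.radians(th); p=np.array([lx,lz])+off(t)-off(0); print('tool d',round(p[0]/10,2),round(-p[1]/10,2),'rot',round(-t,3), 'rear z',5+lz-131*np.sin(t))
```

```text
[-1.77  0.75  5.37] [-0.18 -0.46  0.02] [607.95 305.49  85.62] 9.7333
lip [725.27 309.79   4.72] tray [109.61   0.69   4.72]
tool d 0.16 -0.19 rot -0.017 rear z 6.71373475671586
tool d 0.26 -0.28 rot -0.044 rear z 7.285860255140984
tool d 0.41 -0.35 rot -0.079 rear z 7.721858459652312
tool d 0.57 -0.41 rot -0.113 rear z 8.170378996404219
tool d 0.65 -0.57 rot -0.148 rear z 9.636967142021007
tool d 0.59 -0.7 rot -0.192 rear z 11.00402160567263
tool d 0.42 -0.91 rot -0.244 rear z 13.308231676443526
tool d 0.05 -1.64 rot -0.279 rear z 20.89150638797311
tool d -0.15 -3.14 rot -0.279 rear z 35.89150638797311
tool d -0.55 -4.94 rot -0.279 rear z 53.89150638797311
tool d -1.25 -6.94 rot -0.279 rear z 73.89150638797311
```

View pics/w_t4z.png

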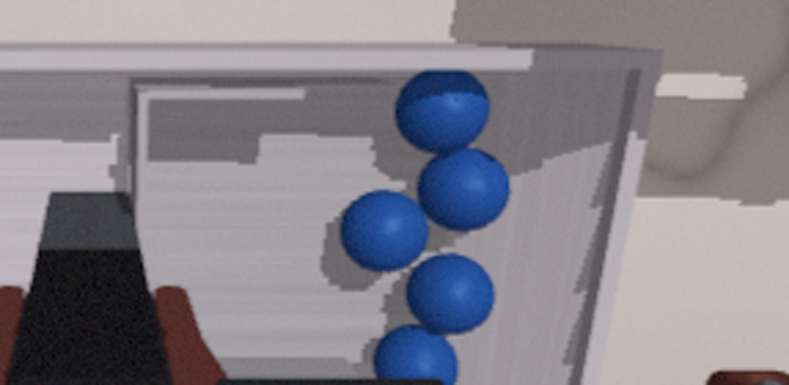

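Emit:
{"api": "carry_out", "payload": {
  "delta_pos": [
    [0.16,-0.19,0],
    [0.26,-0.28,0],
    [0.41,-0.35,0],
    [0.57,-0.41,0],
    [0.65,-0.57,0],
    [0.59,-0.7,0],
    [0.42,-0.91,0],
    [0.05,-1.64,0],
    [0.0,-2.6,0],
    [0,-2.8,0],
    [0,-2.8,0]
  ],
  "rotation": [
    [0,0,-0.017],
    [0,0,-0.044],
    [0,0,-0.079],
    [0,0,-0.113],
    [0,0,-0.148],
    [0,0,-0.192],
    [0,0,-0.244],
    [0,0,-0.279],
    [0,0,-0.279],
    [0,0,-0.279],
    [0,0,-0.279]
  ]
}}

```text
t: 10.7
ee_pos: [607.6, 305.3, 113.4]
orientation: [-1.556, -0.228, -0.195]
ft_force: [0.7, -0.2, -2.0]
width: 26.0
```

Run:
```python
from h import *
np.set_printoptions(precision=2,suppress=True)
o=ctrl.get_obs();print(o['ft_force'],o['moment'],o['ee_pos'],o['t'],o['orientation'])
im,C=shot('wrist','w_t5')
s,_=shot('scene','s_t5')
cv2.imwrite("pics/s_t5z.png",cv2.resize(s[160:320,220:420],None,fx=3.6,fy=3.6,interpolation=cv2.INTER_CUBIC))
```

```text
[ 0.68 -0.2  -2.  ] [-0.05  0.37 -0.01] [607.57 305.34 113.36] 10.7 [-1.56 -0.23 -0.2 ]
```

View pics/w_t5.png

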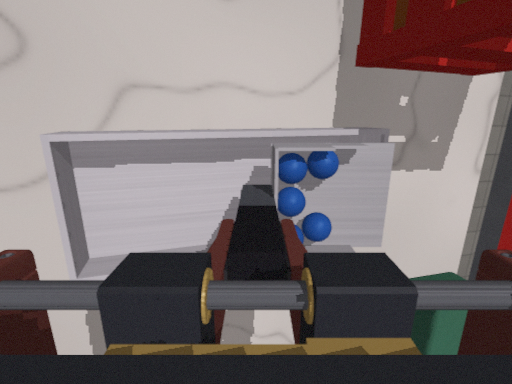

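View pics/s_t5z.png

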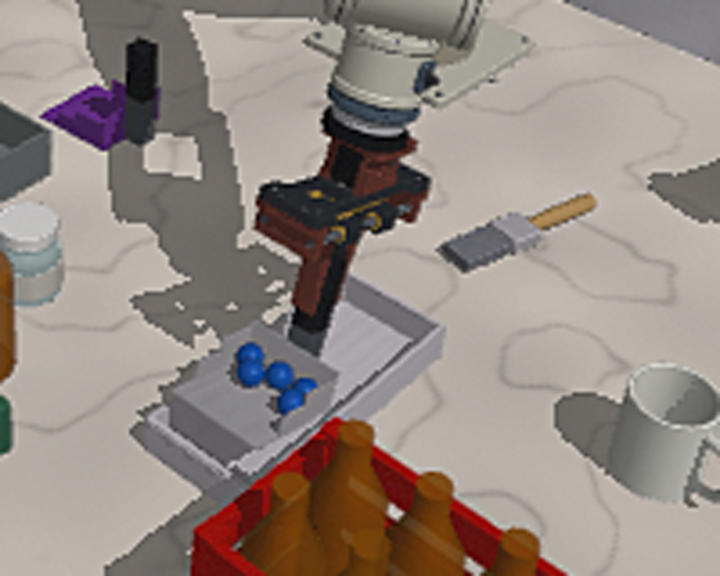

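Run:
```python
from h import *
o=ctrl.get_obs();print(o['qpos'])
R=down(np.radians(2),-np.radians(16))
for p in [[605,305,150],[595,300,190],[570,285,230],[540,255,265],[505,210,295],[480,150,315],[465,80,325]]: go(p,R)
```

```text
[ 0.50372757  0.5533633   1.74597877 -0.21469262  0.61388286  0.64477525]
t 10.8 delta [ 0.79 -3.7   0.02] rot [ 0.0033 -0.0139 -0.0107]
t 10.8 delta [ 0.87 -7.82 -0.46] rot [ 0.0033 -0.0139 -0.0107]
t 10.8 delta [ -0.5  -12.35  -1.9 ] rot [ 0.0033 -0.0139 -0.0107]
t 10.8 delta [ -2.53 -16.54  -4.84] rot [ 0.0033 -0.0139 -0.0107]
t 10.8 delta [ -5.19 -20.39  -9.26] rot [ 0.0033 -0.0139 -0.0107]
t 10.8 delta [ -7.19 -23.02 -15.21] rot [ 0.0033 -0.0139 -0.0107]
t 10.8 delta [ -8.51 -24.42 -22.18] rot [ 0.0033 -0.0139 -0.0107]
```

Emit:
{"api": "carry_out", "payload": {
  "delta_pos": [
    [0.1,-0.7,0],
    [0.4,-2,0],
    [0.8,-3.9,0],
    [0.9,-5.9,-0.2],
    [0.8,-8,-0.5],
    [0,-10.4,-1.2],
    [-0.8,-12.8,-2.3],
    [-1.8,-15,-3.8],
    [-3.2,-17.4,-5.8],
    [-4.7,-19.7,-8.4],
    [-6,-21.5,-11.4],
    [-7.2,-23,-14.8]
  ],
  "rotation": [
    [0,0,0],
    [0,0,-0.01],
    [0,0,-0.01],
    [0,0,-0.01],
    [0,0,-0.01],
    [0,0,-0.01],
    [0,0,-0.01],
    [0,0,-0.01],
    [0,-0.005,-0.01],
    [0,-0.01,-0.01],
    [0.003,-0.014,-0.01],
    [0.003,-0.014,-0.01]
  ]
}}

```text
t: 11.8
ee_pos: [478.2, 153.6, 316.7]
orientation: [-1.554, -0.249, -0.191]
ft_force: [1.1, -1.5, -2.6]
width: 26.0
```

Run:
```python
from h import *
R=down(np.radians(2),-np.radians(16))
for p in [[470,80,323],[460,0,325],[455,-100,325],[453,-200,325],[455,-300,325],[457,-333,325]]: go(p,R)
```

```text
t 11.8 delta [-0.88 -0.9  -7.32] rot [-0.0005  0.0022  0.0013]
t 11.8 delta [ -2.07  -1.45 -15.28] rot [-0.0005  0.0022  0.0013]
t 11.8 delta [ -2.91  -1.7  -25.25] rot [-0.0005  0.0022  0.0013]
t 11.8 delta [ -3.46  -1.85 -35.24] rot [-0.0005  0.0022  0.0013]
t 11.8 delta [ -3.62  -1.9  -45.24] rot [-0.0005  0.0022  0.0013]
t 11.8 delta [ -3.55  -1.88 -48.55] rot [-0.0005  0.0022  0.0013]
```

Emit:
{"api": "carry_out", "payload": {
  "delta_pos": [
    [-0.4,-0.4,-3.4],
    [-0.8,-0.8,-6.9],
    [-1.3,-1.1,-10.5],
    [-2,-1.4,-14.2],
    [-2.4,-1.6,-18],
    [-2.7,-1.7,-21.8],
    [-2.9,-1.7,-25.6],
    [-3.2,-1.8,-29.4],
    [-3.4,-1.8,-33.2],
    [-3.5,-1.9,-37],
    [-3.6,-1.9,-40.6],
    [-3.6,-1.9,-43.6]
  ],
  "rotation": [
    [0,0,0],
    [0,0,0],
    [0,0,0],
    [0,0,0],
    [0,0,0],
    [0,0.002,0],
    [0,0.002,0],
    [0,0.002,0],
    [0,0.002,0],
    [0,0.002,0],
    [0,0.002,0],
    [0,0.002,0]
  ]
}}

```text
t: 12.8
ee_pos: [454.1, -285.9, 324.5]
orientation: [-1.557, -0.245, -0.194]
ft_force: [-0.4, 0.2, -2.5]
width: 25.8
```

Emit:
{"api": "carry_out", "payload": {
  "delta_pos": [
    [0,0,-2.2],
    [0,0,-3.6],
    [0,0,-4.5],
    [0,0,-4.9],
    [0,0,-4.9],
    [0,0,-4.9]
  ],
  "rotation": [
    [0,0,0],
    [0,0,0],
    [0,0,0],
    [0,0,0],
    [0,0,0],
    [0,0,0]
  ]
}}

```text
t: 13.3
ee_pos: [456.4, -331.1, 323.4]
orientation: [-1.555, -0.244, -0.191]
ft_force: [0.2, 0.3, -3.0]
width: 25.9
```

Run:
```python
from h import *
o=ctrl.get_obs();print(o['ft_force'],o['ee_pos'],o['t'])
im,C=shot('wrist','w_p1')
s,_=shot('scene','s_p1')
cv2.imwrite("pics/s_p1z.png",cv2.resize(s[80:260,80:300],None,fx=3.4,fy=3.4,interpolation=cv2.INTER_CUBIC))
def pour(lx,lz,ph):
    t=np.radians(ph); P=np.array([lx-118*np.cos(t)+80*np.sin(t), 0, lz+118*np.sin(t)+80*np.cos(t)])
    y=np.radians(2); fy=-75.5-1.7
    w=np.array([603+P[0]*np.cos(y)-fy*np.sin(y), -260+P[0]*np.sin(y)+fy*np.cos(y), P[2]]); print(lx,lz,ph,w.round(0)); go(w,down(y,t),o)
for a in [(-15,230,-16),(-15,200,-12),(-15,180,-4),(-15,165,2),(-15,150,8),(-15,140,14),(-15,130,20),(-15,125,27),(-15,122,35)]: pour(*a)
```

```text
[ 0.22715661  0.27295196 -3.03442427] [ 456.38810329 -331.05077239  323.38009159] 13.3
-15 230 -16 [ 455. -342.  274.]
t 13.3 delta [-1.48  4.67 -1.13] rot [ 0.0001 -0.0007 -0.0015]
-15 200 -12 [ 459. -342.  254.]
t 13.3 delta [-1.72  6.75 -1.13] rot [ 0.0001 -0.0007  0.0683]
-15 180 -4 [ 467. -342.  252.]
t 13.3 delta [-0.94  7.2  -1.13] rot [ 0.     -0.0007  0.2079]
-15 165 2 [ 476. -342.  249.]
t 13.3 delta [-0.22  7.66 -1.13] rot [-0.     -0.0007  0.3126]
-15 150 8 [ 485. -341.  246.]
t 13.3 delta [ 0.59  8.25 -1.13] rot [-0.     -0.0007  0.4174]
-15 140 14 [ 496. -341.  246.]
t 13.3 delta [ 1.62  8.49 -1.13] rot [-1.000e-04 -7.000e-04  5.221e-01]
-15 130 20 [ 507. -341.  246.]
t 13.3 delta [ 2.72  8.87 -1.13] rot [-1.000e-04 -7.000e-04  6.268e-01]
-15 125 27 [ 522. -340.  250.]
t 13.3 delta [ 4.25  8.86 -1.13] rot [-2.00e-04 -7.00e-04  7.49e-01]
-15 122 35 [ 540. -339.  255.]
t 13.3 delta [ 6.14  8.84 -1.13] rot [-2.000e-04 -7.000e-04  8.886e-01]
```

View pics/w_p1.png

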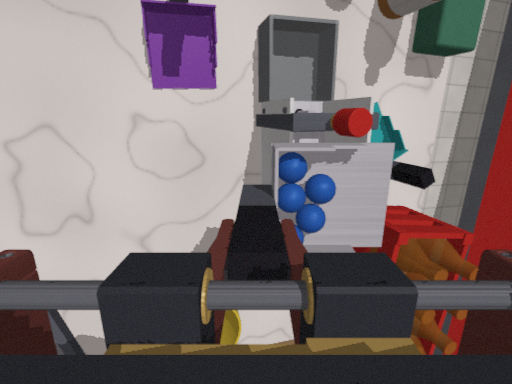

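View pics/s_p1z.png

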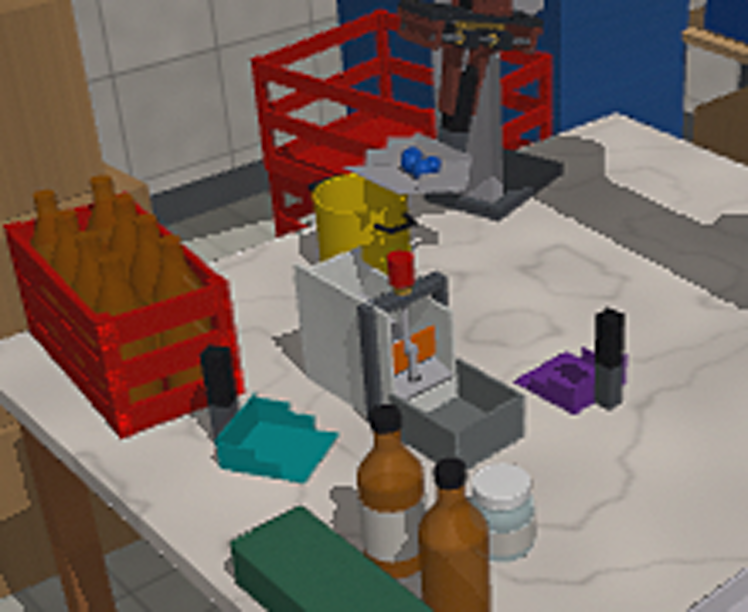

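Emit:
{"api": "carry_out", "payload": {
  "delta_pos": [
    [-0.3,0.8,-0.4],
    [-0.8,2.2,-0.9],
    [-1.3,3.8,-1.1],
    [-1.5,5.2,-1.1],
    [-1.7,6.6,-1.1],
    [-1.4,7,-1.1],
    [-0.9,7.2,-1.1],
    [-0.5,7.5,-1.1],
    [-0.2,7.7,-1.1],
    [0.2,8,-1.1],
    [0.6,8.3,-1.1],
    [1.1,8.4,-1.1]
  ],
  "rotation": [
    [0,0,0],
    [0,0,0],
    [0,0,0],
    [0,0,0.03],
    [0,0,0.068],
    [0,0,0.14],
    [0,0,0.208],
    [0,0,0.26],
    [0,0,0.313],
    [0,0,0.365],
    [0,0,0.417],
    [0,0,0.47]
  ]
}}

```text
t: 14.4
ee_pos: [490.6, -341.4, 244.7]
orientation: [-1.568, 0.126, 0.18]
ft_force: [0.6, 0.1, -1.6]
width: 26.0
```

```bash
cat >> h.py <<'E'
def pour(lx,lz,ph,o=None):
    t=np.radians(ph); P=np.array([lx-118*np.cos(t)+80*np.sin(t), 0, lz+118*np.sin(t)+80*np.cos(t)])
    y=np.radians(2); fy=-75.5-1.7
    w=np.array([603+P[0]*np.cos(y)-fy*np.sin(y), -260+P[0]*np.sin(y)+fy*np.cos(y), P[2]]); print(lx,lz,ph,w.round(0)); go(w,down(y,t),o)
E
python3 - <<'E'
from h import *
o=ctrl.get_obs();print(o['ft_force'],o['ee_pos'],o['t'])
im,C=shot('wrist','w_p2')
s,_=shot('scene','s_p2')
cv2.imwrite("pics/s_p2z.png",cv2.resize(s[80:260,80:300],None,fx=3.4,fy=3.4,interpolation=cv2.INTER_CUBIC))
for a in [(-15,140,14),(-15,130,20),(-15,125,27),(-15,122,35)]: pour(*a)
E
```

```text
[ 0.59839148  0.13616655 -1.59491103] [ 490.64557408 -341.37687336  244.66661006] 14.4
-15 140 14 [ 496. -341.  246.]
t 14.5 delta [ 0.3  -0.25  0.02] rot [-0.0001  0.0009  0.0518]
-15 130 20 [ 507. -341.  246.]
t 14.5 delta [ 1.45 -0.41  0.01] rot [-0.      0.001   0.1565]
-15 125 27 [ 522. -340.  250.]
t 14.5 delta [ 2.81 -1.11  0.01] rot [0.     0.001  0.2787]
-15 122 35 [ 540. -339.  255.]
t 14.5 delta [ 4.48 -1.99  0.01] rot [1.000e-04 1.000e-03 4.183e-01]
```

View pics/w_p2.png

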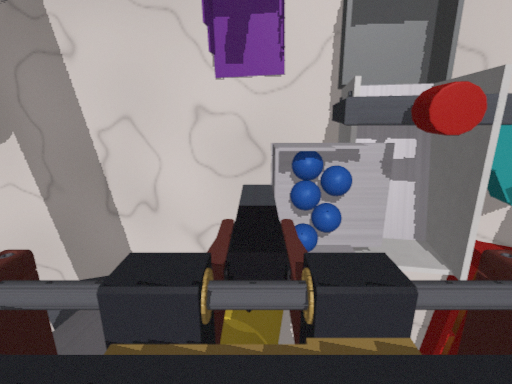

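View pics/s_p2z.png

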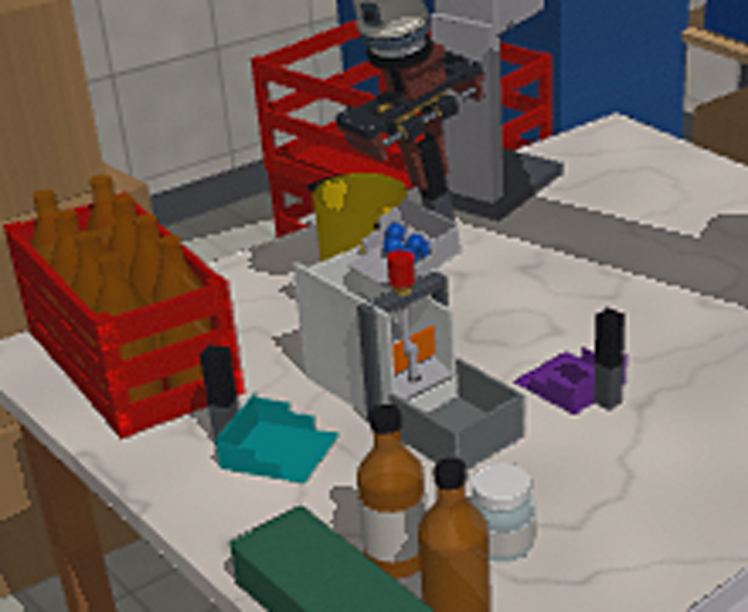

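Emit:
{"api": "carry_out", "payload": {
  "delta_pos": [
    [0.3,-0.3,0],
    [0.8,-0.3,0],
    [1.45,-0.4,0],
    [2.1,-0.8,0],
    [2.8,-1.1,0],
    [3.7,-1.5,0],
    [4.5,-2,0],
    [4.5,-2,0],
    [4.5,-2,0],
    [4.5,-2,0]
  ],
  "rotation": [
    [0,0,0.052],
    [0,0,0.1],
    [0,0,0.156],
    [0,0,0.22],
    [0,0,0.279],
    [0,0,0.35],
    [0,0,0.418],
    [0,0,0.418],
    [0,0,0.418],
    [0,0,0.418]
  ]
}}

```text
t: 15.33
ee_pos: [537.7, -340.4, 256.3]
orientation: [-1.527, 0.451, 0.502]
ft_force: [-0.9, 0.0, -1.8]
width: 25.6
```

Run:
```python
from h import *
o=ctrl.get_obs();print(o['ft_force'],o['ee_pos'],o['t'])
im,C=shot('wrist','w_p3')
s,_=shot('scene','s_p3')
cv2.imwrite("pics/s_p3z.png",cv2.resize(s[80:260,80:300],None,fx=3.4,fy=3.4,interpolation=cv2.INTER_CUBIC))
```

```text
[-0.8926038   0.01744434 -1.8346312 ] [ 537.69985238 -340.396506    256.27722431] 15.3333
```

View pics/w_p3.png

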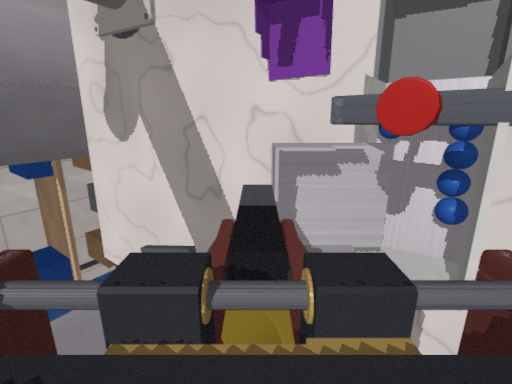

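View pics/s_p3z.png

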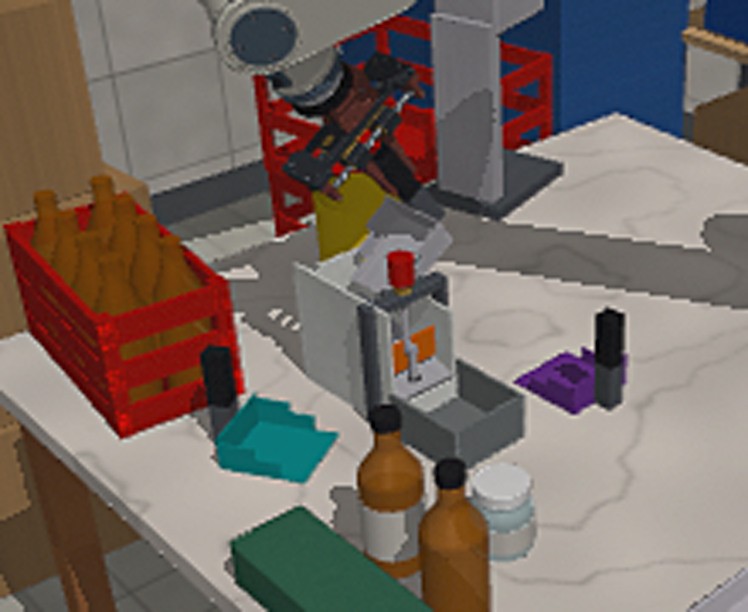

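Run:
```python
from h import *
o=ctrl.get_obs()
pour(-15,165,30,o);pour(-20,220,15,o);pour(-30,260,0,o)
y5=down(np.radians(5.5),0)
for p in [[460,-260,330],[470,-160,310],[490,-60,240],[512,-6.3,180]]: go(p,y5,o)
```

```text
-15 165 30 [ 529. -340.  293.]
t 15.43 delta [-2.79 -2.45  0.11] rot [-0.0008 -0.002  -0.0845]
-20 220 15 [ 492. -341.  328.]
t 15.43 delta [-7.72 -3.23  0.1 ] rot [-0.0005 -0.0021 -0.3463]
-30 260 0 [ 458. -342.  340.]
t 15.43 delta [-11.27  -2.24   0.09] rot [-3.000e-04 -2.200e-03 -6.081e-01]
t 15.43 delta [-10.3   -1.7    8.31] rot [-0.0188 -0.0614 -0.6079]
t 15.43 delta [-8.07 -0.82 18.28] rot [-0.0188 -0.0614 -0.6079]
t 15.43 delta [-2.16  3.59 28.21] rot [-0.0188 -0.0614 -0.6079]
t 15.43 delta [ 3.21  7.16 33.51] rot [-0.0188 -0.0614 -0.6079]
```

Emit:
{"api": "carry_out", "payload": {
  "delta_pos": [
    [-1.4,-1.2,0.1],
    [-2.8,-2.5,0.1],
    [-5.3,-2.9,0.1],
    [-7.7,-3.2,0.1],
    [-9.5,-2.8,0.1],
    [-11.2,-2.3,0.5],
    [-10.9,-2,3.5],
    [-10.4,-1.7,7.5],
    [-9.5,-1.4,11.5],
    [-8.8,-1.1,15.3],
    [-7.8,-0.6,18.8],
    [-5.5,1,22.4]
  ],
  "rotation": [
    [0,0,-0.04],
    [0,0,-0.085],
    [0,0,-0.2],
    [0,0,-0.32],
    [0,0,-0.44],
    [0,0,-0.55],
    [0,0,-0.6],
    [0,0,-0.608],
    [0,-0.02,-0.608],
    [-0.01,-0.04,-0.608],
    [-0.015,-0.05,-0.608],
    [-0.019,-0.061,-0.608]
  ]
}}

```text
t: 16.43
ee_pos: [479.4, -120.3, 285.1]
orientation: [-1.572, -0.079, 0.071]
ft_force: [2.3, -0.4, -2.4]
width: 25.7
```

Run:
```python
from h import *
o=ctrl.get_obs(); y5=down(np.radians(5.8),0); print(o['ee_pos'])
for p in [[495,-50,210],[512,-6.3,150],[512,-6.3,95]]: go(p,y5,o)
```

```text
[ 479.35902508 -120.33930455  285.05413434]
t 16.43 delta [2.19 7.5  6.87] rot [ 0.0027 -0.0056  0.0049]
t 16.43 delta [ 4.27 13.5  11.08] rot [ 0.0027 -0.0056  0.0049]
t 16.43 delta [ 4.24 19.   11.09] rot [ 0.0027 -0.0056  0.0049]
```

Emit:
{"api": "carry_out", "payload": {
  "delta_pos": [
    [0.8,2.5,2.5],
    [1.6,5,5],
    [2.5,8,7.5],
    [3.6,11,9.8],
    [4.2,14,11.1],
    [4.2,16.5,11.1],
    [4.2,18.5,11.1],
    [4.2,19,11.1],
    [4.2,19,11.1],
    [4.2,19,11.1]
  ],
  "rotation": [
    [0,0,0],
    [0,0,0],
    [0,-0.005,0.005],
    [0.003,-0.005,0.005],
    [0.003,-0.005,0.005],
    [0.003,-0.005,0.005],
    [0.003,-0.005,0.005],
    [0.003,-0.005,0.005],
    [0.003,-0.005,0.005],
    [0.003,-0.005,0.005]
  ]
}}

```text
t: 17.27
ee_pos: [510.4, -7.3, 93.2]
orientation: [-1.567, -0.075, 0.083]
ft_force: [0.2, 1.2, -2.1]
width: 25.9
```

Run:
```python
from h import *
o=ctrl.get_obs(); y5=down(np.radians(5.8),0); print(o['ee_pos'],o['ft_force'])
im,C=shot('wrist','w_s1'); print(lipcheck(C,o))
s,_=shot('scene','s_s1')
cv2.imwrite("pics/s_s1z.png",cv2.resize(s[130:310,130:350],None,fx=3.4,fy=3.4,interpolation=cv2.INTER_CUBIC))
for p in [[512,-6.3,80]]: go(p,y5,o)
```

```text
[510.44353301  -7.336105    93.20776801] [ 0.23814644  1.21699031 -2.07042337]
[array([394.3, 145. ]), array([380.4, 248.3]), array([276.7, 150.3]), array([274.3, 269.5])]
t 17.27 delta [0.17 1.32 0.08] rot [-0.0027 -0.0008 -0.0054]
```

View pics/w_s1.png

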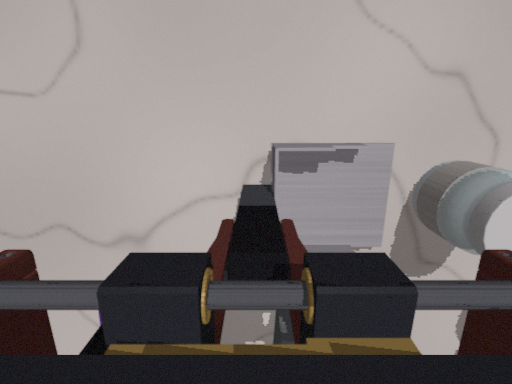

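View pics/s_s1z.png

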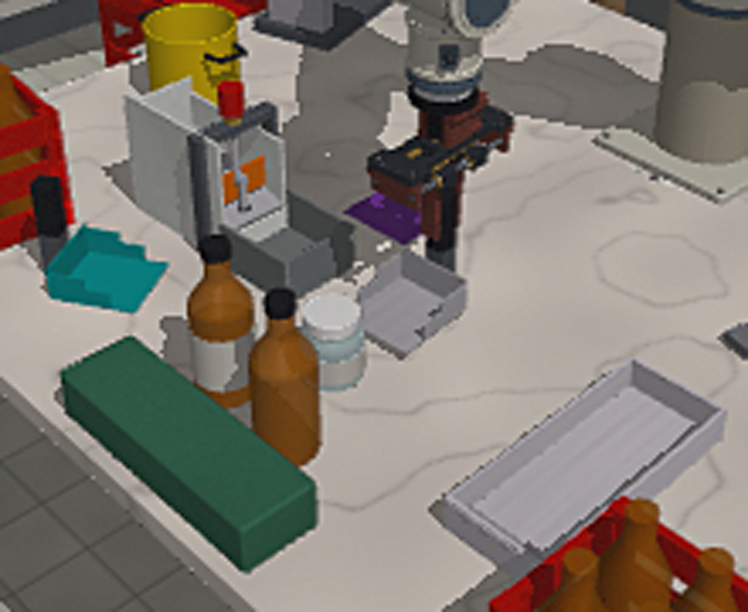

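Scoop is empty, tray is empty, hold is unchanged. Lower to the bench and release.

Emit:
{"api": "carry_out", "payload": {
  "delta_pos": [
    [0.1,0.5,0],
    [0.1,1,0],
    [0.1,1.3,0],
    [0.1,1.35,0],
    [0.1,1.35,0]
  ],
  "rotation": [
    [0,0,-0.003],
    [0,0,-0.005],
    [0,0,-0.005],
    [0,0,-0.005],
    [0,0,-0.005]
  ]
}}

```text
t: 17.78
ee_pos: [511.4, -6.7, 79.4]
orientation: [-1.567, -0.079, 0.08]
ft_force: [-4.3, 0.0, 10.8]
width: 25.5
```

Run:
```python
from h import *
o=ctrl.get_obs(); print(o['ee_pos'],o['ft_force'],o['moment'])
```

```text
[511.35395343  -6.74721508  79.429646  ] [-4.33548404e+00  1.30683704e-03  1.07760034e+01] [0.0829757  0.28074583 0.06847438]
```

Emit:
{"api": "carry_out", "payload": {
  "delta_pos": [
    [0,-0.05,0],
    [0,-0.05,0]
  ],
  "rotation": [
    [0,0,0],
    [0,0,0]
  ]
}}

```text
t: 17.95
ee_pos: [511.3, -6.8, 79.4]
orientation: [-1.567, -0.079, 0.08]
ft_force: [-2.7, 0.1, 6.0]
width: 25.7
```

Emit:
{"api": "carry_out", "payload": {
  "hand": 0,
  "delta_pos": [
    [0,0,0],
    [0,0,0],
    [0,0,0],
    [0,0,0],
    [0,0,0],
    [0,0,0],
    [0,0,0],
    [0,0,0],
    [0,0,0]
  ],
  "rotation": [
    [0,0,0],
    [0,0,0],
    [0,0,0],
    [0,0,0],
    [0,0,0],
    [0,0,0],
    [0,0,0],
    [0,0,0],
    [0,0,0]
  ]
}}

```text
t: 18.7
ee_pos: [511.0, -6.8, 79.0]
orientation: [-1.567, -0.078, 0.081]
ft_force: [0.8, 0.6, 0.4]
width: 82.7
```

Emit:
{"api": "carry_out", "payload": {
  "delta_pos": [
    [0,-2,0],
    [0,-5,0],
    [0,-9,0],
    [0,-13,0],
    [0,-16,0],
    [0,-18,0],
    [0,-18,0]
  ],
  "rotation": [
    [0,0,0],
    [0,0,0],
    [0,0,0],
    [0,0,0],
    [0,0,0],
    [0,0,0],
    [0,0,0]
  ]
}}

```text
t: 19.28
ee_pos: [514.0, -7.3, 263.8]
orientation: [-1.567, -0.085, 0.074]
ft_force: [1.0, 0.4, 0.1]
width: 87.5
```

Run:
```python
from h import *
o=ctrl.get_obs(); print(o['ee_pos'],o['ft_force'],o['t'],o['width'])
im,C=shot('wrist','w_r1')
s,_=shot('scene','s_r1')
cv2.imwrite("pics/s_r1z.png",cv2.resize(s[130:310,130:350],None,fx=3.4,fy=3.4,interpolation=cv2.INTER_CUBIC))
y=np.radians(2)
for p in [[603,-262,270],[603,-262,174]]: go(p,down(y),o)
```

```text
[514.00864086  -7.32644531 263.82153787] [1.03349983 0.39385433 0.12707191] 19.2833 87.51699300821338
t 19.28 delta [  6.28  -0.62 -26.24] rot [-0.002   0.0663  0.0065]
t 19.28 delta [  6.22   8.98 -26.25] rot [-0.002   0.0663  0.0065]
```

View pics/w_r1.png

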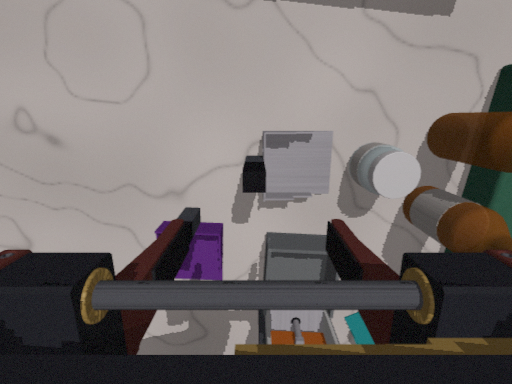

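View pics/s_r1z.png

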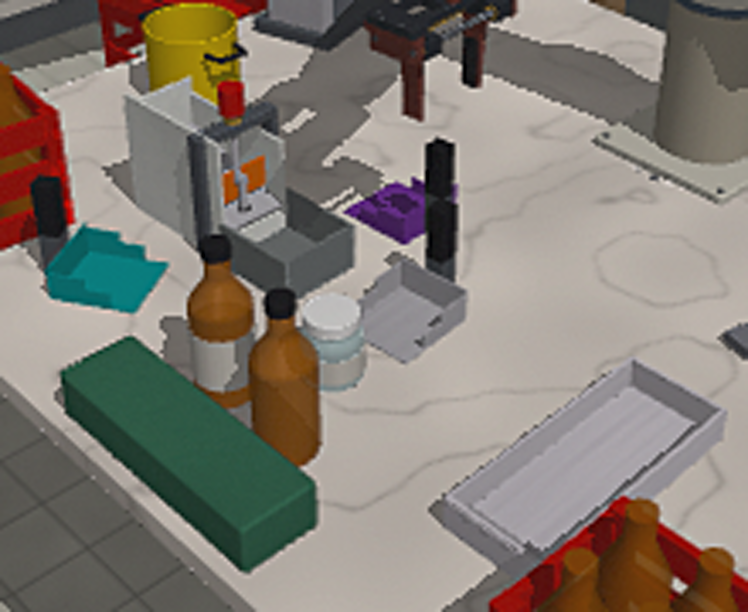

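Run:
```python
from h import *
go([603,-260,262],down(np.radians(2)))
```

```text
t 19.38 delta [  6.54  -0.33 -26.07] rot [-0.0026  0.0663 -0.0004]
```

Emit:
{"api": "carry_out", "payload": {
  "delta_pos": [
    [0.6,0,-2.2],
    [1.2,0,-5.5],
    [2,0,-9.3],
    [3,0,-13.2],
    [4,0,-17.2],
    [5,0,-21],
    [5.8,0,-24],
    [6.3,0,-25.8],
    [6.3,0,-26.1],
    [6.3,0,-26.1]
  ],
  "rotation": [
    [0,0.01,0],
    [0,0.02,0],
    [0,0.03,0.003],
    [0,0.04,0.006],
    [0,0.06,0.006],
    [0,0.066,0.006],
    [0,0.066,0.006],
    [0,0.066,0.006],
    [-0.002,0.066,0.006],
    [-0.002,0.066,0.006]
  ]
}}

```text
t: 20.22
ee_pos: [599.4, -261.0, 255.4]
orientation: [-1.568, -0.017, 0.036]
ft_force: [-1.0, 0.5, 0.0]
width: 88.2
```

Run:
```python
from h import *
o=ctrl.get_obs(); print(o['ee_pos'],o['ft_force'],o['t'],o['width'])
im,C=shot('wrist','w_k1')
go([603,-260,175],down(np.radians(2)),o)
K=np.array([603,-260,211]);print('knob top px pred',proj(C,K))
```

```text
[ 599.41967043 -261.03649698  255.40630057] [-0.95676113  0.51804141  0.03750691] 20.2167 88.18554511569545
t 20.22 delta [0.45 8.04 0.07] rot [-0.0023 -0.0013 -0.0116]
knob top px pred [262.63230157 210.65133548]
```

View pics/w_k1.png

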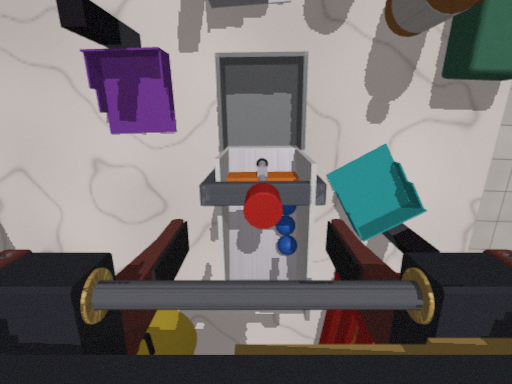

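Run:
```python
from h import *
im,C=load('w_k1')
hsv=cv2.cvtColor(im,cv2.COLOR_BGR2HSV); m=cv2.inRange(hsv,(0,150,60),(8,255,255))|cv2.inRange(hsv,(172,150,60),(180,255,255)); m[:170]=0;m[240:]=0;m[:,:235]=0;m[:,300:]=0
ys,xs=np.nonzero(m); print(xs.min(),xs.max(),ys.min(),ys.max())
# bottom arc of top face: lowest row
cv2.imwrite("pics/w_k1z.png",cv2.resize(im[170:240,225:305],None,fx=7,fy=7,interpolation=cv2.INTER_CUBIC))
print(onz(C,264,206,211),onz(C,264,208,211), [proj(C,[603,-260+s*16,211]) for s in(1,-1)])
```

```text
244 282 183 228
[ 603.91860211 -256.08644929  211.        ] [ 603.98847441 -257.74649487  211.        ] [array([263.47219997, 191.16918334]), array([261.82465293, 229.38542694])]
```

View pics/w_k1z.png

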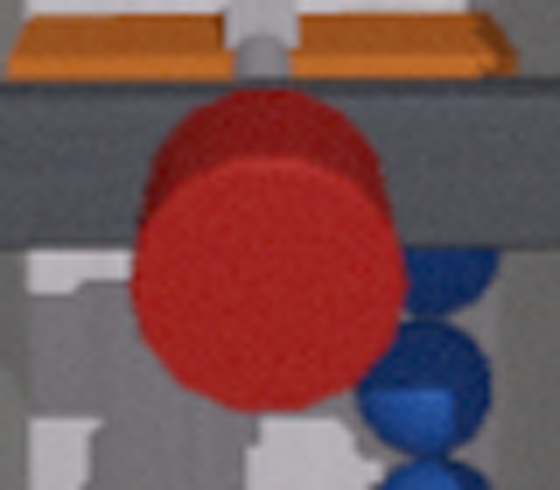

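Emit:
{"api": "carry_out", "payload": {
  "delta_pos": [
    [0.45,2.5,0.1],
    [0.45,5,0.1],
    [0.45,7,0.1],
    [0.45,7.9,0.1],
    [0.45,7.9,0.1]
  ],
  "rotation": [
    [0,0,-0.011],
    [0,0,-0.011],
    [0,0,-0.011],
    [0,0,-0.011],
    [0,0,-0.011]
  ]
}}

```text
t: 20.68
ee_pos: [602.4, -257.2, 176.4]
orientation: [-1.568, -0.027, 0.03]
ft_force: [-0.7, -0.2, -0.1]
width: 88.2
```

Emit:
{"api": "carry_out", "payload": {
  "hand": 255,
  "delta_pos": [
    [0,0,0],
    [0,0,0],
    [0,0,0],
    [0,0,0],
    [0,0,0],
    [0,0,0],
    [0,0,0],
    [0,0,0],
    [0,0,0],
    [0,0,0],
    [0,0,0]
  ],
  "rotation": [
    [0,0,0],
    [0,0,0],
    [0,0,0],
    [0,0,0],
    [0,0,0],
    [0,0,0],
    [0,0,0],
    [0,0,0],
    [0,0,0],
    [0,0,0],
    [0,0,0]
  ]
}}

```text
t: 21.6
ee_pos: [603.6, -259.4, 179.1]
orientation: [-1.57, -0.029, 0.027]
ft_force: [-4.6, -1.6, 3.9]
width: 31.4
```

Run:
```python
from h import *
o=ctrl.get_obs(); print(o['ee_pos'],o['ft_force'],o['moment'],o['t'],o['width'])
im,C=shot('wrist','w_k2')
go([603,-260,225],down(np.radians(2)),o)
```

```text
[ 603.56559344 -259.40687483  179.1073712 ] [-4.59069206 -1.61263708  3.91195487] [-0.14547534  1.01799958  0.04431058] 21.6 31.416233815828942
t 21.6 delta [-0.05 -4.59 -0.05] rot [-0.0008  0.0004  0.0014]
```

View pics/w_k2.png

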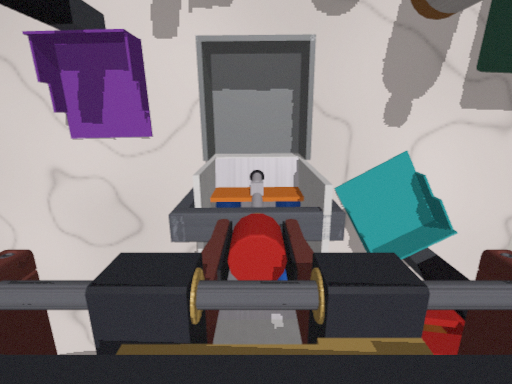

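Emit:
{"api": "carry_out", "payload": {
  "delta_pos": [
    [0,-0.4,0],
    [0,-1,0],
    [0,-1.8,0],
    [0,-2.6,0],
    [0,-3.4,0],
    [0,-4.1,0],
    [0,-4.6,0],
    [0,-4.8,0],
    [0,-4.8,0]
  ],
  "rotation": [
    [0,0,0],
    [0,0,0],
    [0,0,0],
    [0,0,0],
    [0,0,0],
    [0,0,0],
    [0,0,0],
    [0,0,0],
    [0,0,0]
  ]
}}

```text
t: 22.4
ee_pos: [603.5, -259.3, 227.4]
orientation: [-1.57, -0.029, 0.026]
ft_force: [-2.9, -4.2, -12.1]
width: 31.5
```

Run:
```python
from h import *
o=ctrl.get_obs(); print(o['ee_pos'],o['ft_force'],o['moment'],o['t'],o['width'])
im,C=shot('wrist','w_k3')
s,_=shot('scene','s_k3')
cv2.imwrite("pics/s_k3z.png",cv2.resize(s[100:240,130:300],None,fx=4.2,fy=4.2,interpolation=cv2.INTER_CUBIC))
```

```text
[ 603.52688397 -259.32497632  227.3593909 ] [ -2.86380944  -4.19522565 -12.06658402] [-0.70144215  0.76548548  0.02171366] 22.4 31.52690772349715
```

View pics/w_k3.png

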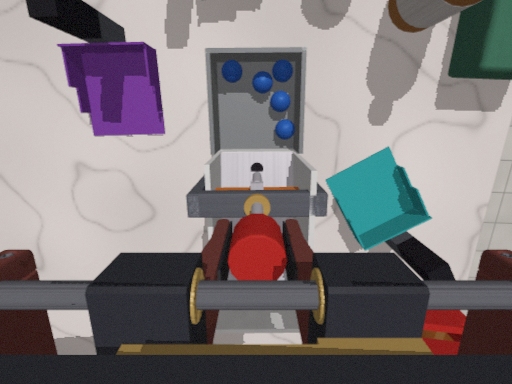

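View pics/s_k3z.png

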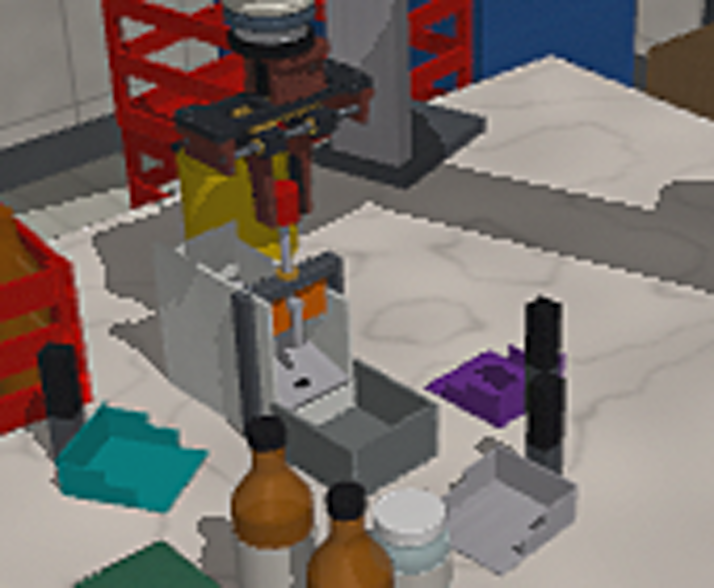

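Emit:
{"api": "carry_out", "payload": {
  "delta_pos": [
    [0,-0.1,0],
    [0,-0.2,0],
    [0,-0.25,0],
    [0,-0.25,0]
  ],
  "rotation": [
    [0,0,0],
    [0,0,0],
    [0,0,0],
    [0,0,0]
  ]
}}

```text
t: 22.83
ee_pos: [603.5, -259.3, 229.2]
orientation: [-1.57, -0.029, 0.026]
ft_force: [-4.4, -4.5, -12.8]
width: 31.5
```

Run:
```python
from h import *
o=ctrl.get_obs(); print(o['ee_pos'],o['ft_force'],o['moment'],o['t'],o['width'])
```

```text
[ 603.52678725 -259.33624878  229.20507509] [ -4.35661757  -4.46008259 -12.84876469] [-0.72241033  0.71875826  0.06587247] 22.8333 31.49571536871413
```

Emit:
{"api": "carry_out", "payload": {
  "delta_pos": [
    [0,-0.1,0],
    [0,-0.2,0],
    [0,-0.2,0],
    [0,-0.2,0]
  ],
  "rotation": [
    [0,0,0],
    [0,0,0],
    [0,0,0],
    [0,0,0]
  ]
}}

```text
t: 23.17
ee_pos: [603.5, -259.3, 229.3]
orientation: [-1.569, -0.028, 0.027]
ft_force: [1.2, -6.7, -23.6]
width: 31.2
```

Run:
```python
from h import *
o=ctrl.get_obs(); print(o['ee_pos'],o['ft_force'],o['moment'],o['t'],o['width'])
```

```text
[ 603.46141995 -259.27253364  229.30678888] [  1.15951291  -6.67162316 -23.61353617] [-1.07617631 -0.02906122  0.05391496] 23.1667 31.24722918949618
```

Emit:
{"api": "carry_out", "payload": {
  "delta_pos": [
    [0,0.06,0],
    [0,0.06,0],
    [0,0.06,0],
    [0,0.06,0],
    [0,0.06,0],
    [0,0.06,0],
    [0,0.06,0],
    [0,0.06,0]
  ],
  "rotation": [
    [0,0,0],
    [0,0,0],
    [0,0,0],
    [0,0,0],
    [0,0,0],
    [0,0,0],
    [0,0,0],
    [0,0,0]
  ]
}}

```text
t: 23.83
ee_pos: [603.5, -259.3, 229.3]
orientation: [-1.569, -0.028, 0.027]
ft_force: [-0.2, -5.3, -21.6]
width: 31.6
```

Run:
```python
from h import *
o=ctrl.get_obs(); print(o['ee_pos'],o['ft_force'],o['t'],o['width'],o['qvel'])
im,C=shot('wrist','w_k4')
s,_=shot('scene','s_k4'); t,_=shot('top','t_k4')
```

```text
[ 603.51209831 -259.28860757  229.30470393] [ -0.17142655  -5.31819577 -21.56899157] 23.8333 31.6415015641699 [-7.11935141e-05 -5.15614938e-04  1.47542837e-03 -2.47202838e-04
 -1.07197522e-03  2.11195528e-04]
```

View pics/w_k4.png

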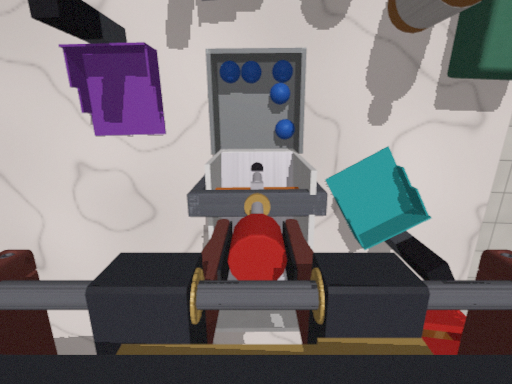

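View pics/s_k4.png

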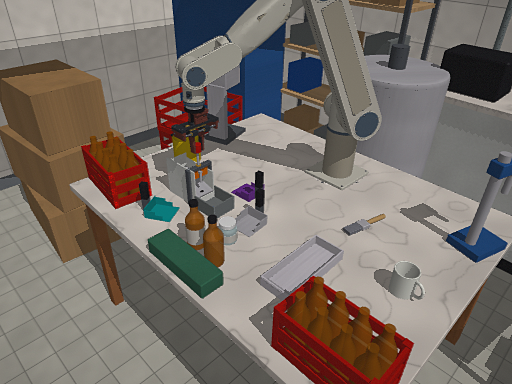

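View pics/t_k4.png

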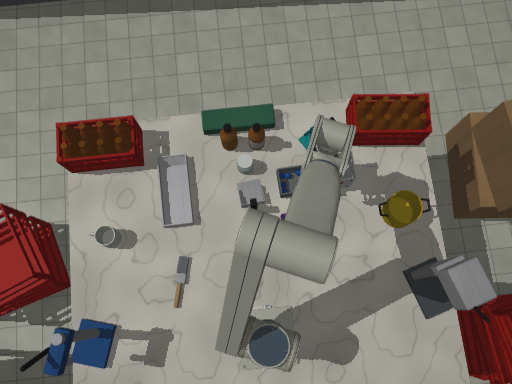

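All five stoppers are in the bin, the scoop is upright, the knob is held steady at its stop, and the bystanders are in place. Handing in.

```bash
python3 -c "
from workcell import ctrl
print(ctrl.close_job())"
```

```text
the job is handed in; nothing more can be done
None
```

I carried out every step in the order asked and handed the job in at about 24 s of the 67 s allowed; the system gave no verdict.

- **Scooping and tipping:** I picked up the steel scoop by its post and lifted all five stoppers from the tray in one scoopful. I tipped them into the trough behind the closed gate; the fingers stayed on the post throughout.
- **Setting down:** I put the scoop back upright, within about 2 mm of where it first stood, and let go of it.
- **Plunger:** I pulled the red knob up about 50 mm, until the force rose by 11 N with almost no further movement, which is its stop. It is still gripped there with about 21.6 N of pull and was steady over the last 0.7 s.

**Last pictures:**
- All five stoppers are in the grey bin and the gate is open.
- The scoop is standing.
- The bottles, jar, bucket, brush and mug look to be where they started. I judged this by eye and did not measure it.

None of the checks failed. One small oddity: as the fingers closed on the knob, the tool sat about 4 mm higher than I had aimed, with a 4 N upward push. The grasp still held and the lift was full.

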